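Stand the lamp base up in front of the riser

TASK

A wooden lamp base lies on its side in front of the plywood riser, with its thin neck pointing in under the board. Take it by the neck and tip it up on the bottom edge of its foot, where it is, until it stands upright on its foot; keep the foot on the desk, set it down gently rather than letting it fall, and let go. Do not knock the riser, and leave the cardboard tube beside it, the solder reel, the bottle and the screwdriver where they stand.

Things in the scene. Friction and masses are not known exactly. Their poses are not given: they have to be found in the camera images.
- lamp_base: Lamp base, 0.3 to 0.65 kg: wooden block 100 mm long, 105 wide, 64 thick (lying on a 100 x 105 face), a round steel neck out of the middle of one end, a flat felt foot (105 x 64) at the other. Origin: middle of the foot's edge on the desk, on which it tips; own x from foot to neck (level at first, straight up when standing), y along that edge. Let go, it falls back unless within 25 degrees of upright.
- neck (a point): Point to grip on the neck, on its axis: 195 mm from the foot; 32 mm above the desk while lying, 195 mm when standing. The neck is 22 mm across, bare from 104 to 208 mm from the foot, between a flange 40 mm across on the block and a brass thread 19 mm across that ends 232 mm from the foot. Axes as lamp_base.
- foot (a point): Centre of the lamp base's foot face: 32 mm above the desk while lying, at the desk's level when standing. Tipped up in place, the block ends on the foot side of its tipping edge, its axis 32 mm from that edge. Axes as lamp_base.
- riser: Fixed plywood riser (low shelf), open at the front: board 200 mm deep, 460 wide, 18 thick, underside 270 mm above the desk, on 18 mm side panels centred 210 mm left and right of the middle. Origin on the desk under the board's middle; own x points in from the front (front edge at x = -100 mm), own y to the left as one looks in. A carton, a cup and pliers are fixed on top.
- riser_edge (a point): Middle of the lower front edge of the riser's board, 270 mm above the desk. The lamp base's foot edge lies 110 to 140 mm in front of the board's front edge, so the neck lies under the board: a gripper must reach in tilted, leaning out to the front.
- tall_tube: Loose cardboard tube standing on end, 68 mm across, 88 mm high. Origin at the centre of its underside. It stands under the riser's left end or in front of that end.
- reel: Loose solder reel standing on its flange, 60 mm across, 35 mm high. Origin at the centre of its underside. It stands at the other of the tube's two places.
- bottle: Loose glue bottle standing under the riser at its right end, 47 mm across, 148 mm high. Origin at the centre of its underside.
- driver: Loose screwdriver lying on the desk to the right of the riser, behind its back, 230 mm long. Origin at its middle, on the desk.

How it is judged:
By the outcome, as a careful person would: the job done as asked, in the order asked, and still so for the second after the job is handed in, with the robot touching nothing.
It also fails if it takes over 58 s, if anything falls off the work surface, if the arm or the gripper's body presses on something with over 40 N, if the wrist force passes 120 N, or if a joint passes its speed limit or range.

ROBOT

A 6-joint arm with a two-finger parallel gripper is mounted at the origin on a cart in front of the work surface, level with it; the furniture and walls round the work are solid. World frame = base frame: x ahead of the robot, y to its left, z up, the work surface at z = 0. Lengths are in m, angles in rad, forces in N, time in s.
With the tool pointing down it reaches from about 0.425 to 0.95 m from the base axis. Payload 3.5 kg.
Tool frame: the origin (TCP) lies midway between the tips of the shut fingers; the grasp point (between the pads) lies 19 mm behind it; y points along the fingers, x is the direction in which the jaws open and shut, and the axes are right-handed (so a half turn about y gives the same grasp; the last joint's range is limited). The gripper opens to 85 mm and grips with 20 to 120 N. Pads are 22 mm wide; open, the fingers measure 114 mm over their backs; the gripper's body (76 mm by 85 mm) begins 54 mm behind the grasp point. The pads swing forward as they close: fully open they stand 13 mm farther back than shut.
Start: joints at [-1.292, 0.286, 1.577, -0, 1.279, -0.15], TCP at [0.281, -0.614, 0.231] pointing down, gripper open.
Joint ranges: [-2.77, 2.77], [-0.9, 2.22], [0.21, 2.48], [-1.53, 4.67], [0.24, 2.81], [-2.84, 2.84]. Speed limits (rad/s): [2.79, 2.79, 3.14, 3.14, 3.14, 3.14].

INTERFACE

Orientations are given as a unit quaternion [x, y, z, w].
In Python, from plant import ctrl, viewer gives the robot as it stands.
- The arm moves only by the tool step_arm, never from a script. Its argument "rows" is a list of rows, each a list of 3 entries, a list of its own where there are three numbers: the turn, a rotation vector about the tool's x, y, z in degrees, then the shift along the tool's x, y, z in mm, then the closure, from 0 (fully open) to 1 (shut). A call has 1 to 10 rows; each row is the pose to reach, as a shift and turn from the pose commanded when the call began, along the tool's axes at that moment; what a row does not reach only later rows make up. A row lasts 1/12 s, in which the tool goes at most 41.7 mm and 7.16 degrees, less where a joint would pass 70% of its speed; a pose out of reach is approached as far as the arm can. A call with a gripper value outside its range is refused whole. The fingers move at their own pace and stop on an object; "newtons" is the grip in N (left out, the last holds). Time passes only in rows, so rows that repeat a pose let the fingers close. It gives the time, the measured TCP pose, the force and the opening at its end, in the units of the state.
- ctrl.get_state(): the state, without advancing time (a new reading comes with each control period).
- viewer.read_camera(name): name is "scene" or "top" or "wrist"; returns (picture, depth): 400x640x3 uint8, red, green, blue; 400x640 float32, m along the optical axis (not along the pixel's ray), 0 where there is no reading.
- viewer.calibration(name): a dict with "K" (3x3 intrinsics, pixels), "R" (3x3) and "t" (3): a world point X has camera coordinates R X + t. Camera axes: x right, y down, z forward; pixel columns grow to the right and rows downward; lengths in m; the calibration is good to about 2 mm. A picture is of the moment at which its call begins: read the wrist's pose just before it. calibration takes no time and is no camera call; for the wrist camera it gives the pose at the moment of the call.
- ctrl.sign_off(): hands the job in, once; it reports no verdict.
The state is a dict: "time": time; "qpos": joint angles; "dq": joint speeds; "joint_efforts": joint torques, N m; "eef_pos": TCP position; "tcp_rot": TCP orientation; "contact_force": force on the tool from outside, world axes, zero at the start; "wrist_torque": the same for the moment, N m; "opening": opening from 0.0 (shut) to 1.0 (fully open).
Only numpy, scipy, OpenCV 4.12 (cv2) and the standard library are available. Lean on these libraries where they do the work, as an engineer would, in place of code of your own. Each camera call takes 0.05 s, during which the arm holds its last target.

## Working session

There is one attempt and no reset: what is moved stays moved. The work goes in short steps, Python scripts to look and compute and a tool call to move; the robot and the scene stay as the last step left them, time stands still between calls to the robot, and variables do not carry over. Pictures are saved under pics/ and viewed, and the job is handed in when it is done.

Besides the shell and the picture viewer there is one more tool, called after ">>>" as a command line: name --argument value ..., lists and objects as JSON in quotes. step_arm: Moves the arm, as the interface text tells. Its arguments: {"type":"object","properties":{"rows":{"type":"array"},"newtons":{"type":"number"}},"required":["rows"]}

```bash
ls; mkdir -p pics; python3 - <<'E'
from plant import ctrl, viewer
import cv2, numpy as np
print(ctrl.get_state())
for n in ["scene","top"]:
    p,d=viewer.read_camera(n); c=viewer.calibration(n)
    cv2.imwrite(f"pics/{n}0.png",p[:,:,::-1]); np.savez(f"pics/{n}0.npz",p=p,d=d,**c)
    print(n,c)
E
```

```text
pics
{'time': 0.0, 'qpos': array([-1.29197204e+00,  2.87208646e-01,  1.57816015e+00,  1.50820147e-05,
        1.27858784e+00, -1.49987436e-01]), 'dq': array([-0.00107532,  0.00022566,  0.00024938, -0.00048611,  0.00013827,
        0.00033631]), 'joint_efforts': array([-4.81843608e-05, -4.05979908e+01, -2.92627877e+01, -1.73323897e-04,
        5.84775611e-03, -2.23958644e-06]), 'eef_pos': array([ 0.28051648, -0.61323981,  0.22992764]), 'tcp_rot': array([-0.59437815,  0.3827935 , -0.38154461,  0.59548926]), 'contact_force': array([ 0.37219338,  0.12102638, -0.36997849]), 'wrist_torque': array([-0.0103574 ,  0.05151996, -0.03226687]), 'opening': 0.9978824274508603}
scene {'K': array([[430.74999447,   0.        , 318.84388073],
       [  0.        , 430.74999447, 197.51263733],
       [  0.        ,   0.        ,   1.        ]]), 'R': array([[-0.83540689, -0.54949698, -0.0121815 ],
       [-0.39034491,  0.60875749, -0.69068457],
       [ 0.38694467, -0.57224766, -0.72305355]]), 't': array([0.43789734, 0.43000227, 1.10443298])}
top {'K': array([[463.42495435,   0.        , 312.3323738 ],
       [  0.        , 463.42495435, 196.40371861],
       [  0.        ,   0.        ,   1.        ]]), 'R': array([[-0.03443303, -0.99926857, -0.01663378],
       [-0.78817096,  0.03738492, -0.61431988],
       [ 0.6144924 , -0.00804264, -0.78888174]]), 't': array([-0.12789303,  0.56363213,  1.08727665])}
```

View pics/scene0.png

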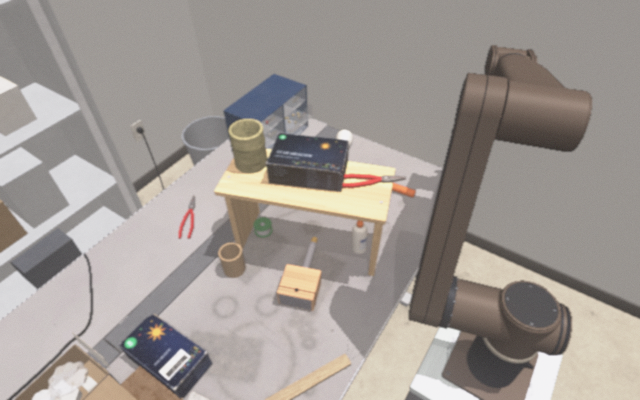

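View pics/top0.png

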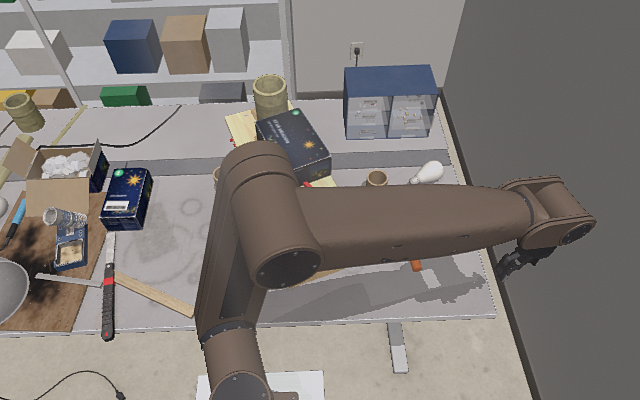

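The scene view shows the lamp block at about (300,285), with the neck reaching to (313,240) under the board. The tube is at (232,260), the reel at (262,227) and the bottle at (360,237). In the top view the arm hides the work. Next I'll measure from the scene depth.

```bash
cat > h.py <<'E'
import numpy as np, cv2
def load(n):
    z=np.load(f"pics/{n}.npz"); return z["p"],z["d"],z["K"],z["R"],z["t"]
def cloud(n):
    p,d,K,R,t=load(n)
    v,u=np.mgrid[0:d.shape[0],0:d.shape[1]]
    c=np.stack([(u-K[0,2])/K[0,0]*d,(v-K[1,2])/K[1,1]*d,d],-1)
    X=(c-t)@R
    X[d==0]=np.nan
    return p,X
def ray(n,u,v,z):
    p,d,K,R,t=load(n)
    o=-R.T@t; r=R.T@np.array([(u-K[0,2])/K[0,0],(v-K[1,2])/K[1,1],1])
    return o+r*(z-o[2])/r[2]
E
python3 - <<'E'
from h import *
p,X=cloud("scene0")
im=cv2.resize(p[170:320,200:420,::-1],None,fx=3.6,fy=3.6,interpolation=cv2.INTER_CUBIC)
cv2.imwrite("pics/crop0.png",im)
h=(np.nan_to_num(X[170:320,200:420,2])*1000)
cv2.imwrite("pics/h0.png",cv2.resize(cv2.applyColorMap(np.clip(h*0.8,0,255).astype(np.uint8),cv2.COLORMAP_JET),None,fx=3.6,fy=3.6,interpolation=cv2.INTER_NEAREST))
E
```

```text
(no output)
```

View pics/crop0.png

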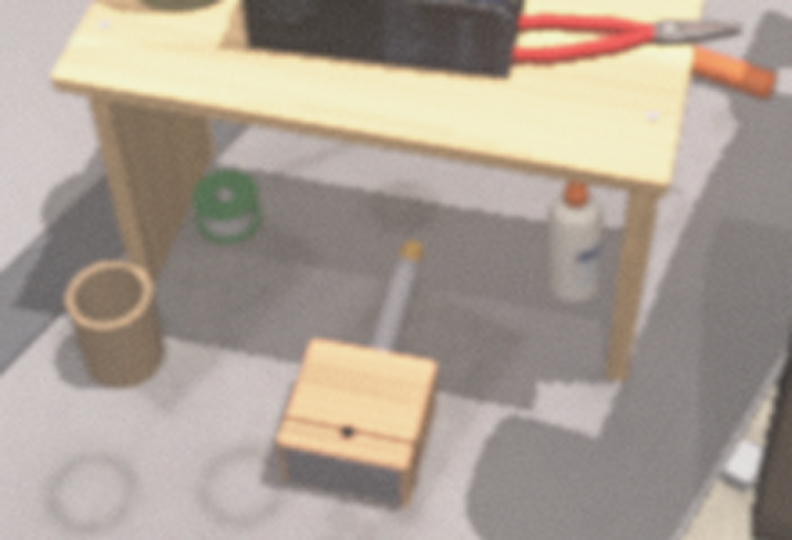

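View pics/h0.png

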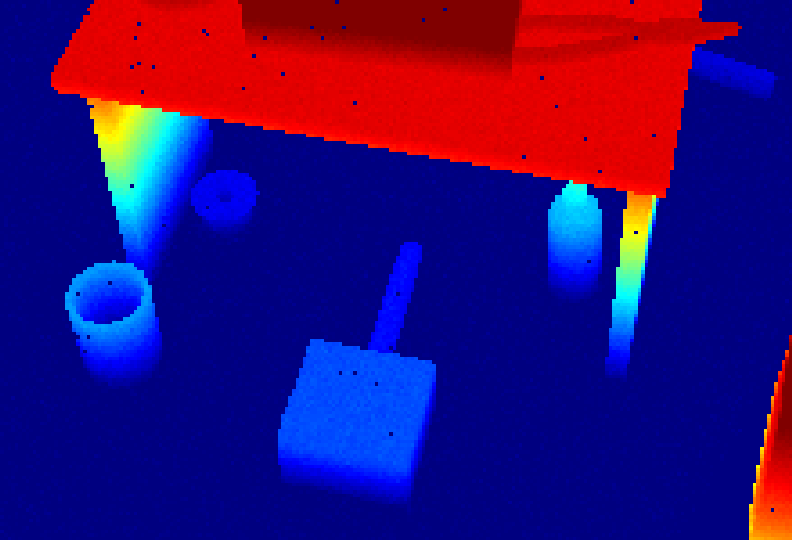

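Depth separates everything cleanly: block at crop (355,420), neck (395,300), tip (412,248), board front edge running from (55,85) to (665,195). Next I'll fit positions.

```bash
python3 - <<'E'
from h import *
p,X=cloud("scene0")
v,u=np.mgrid[0:400,0:640]
def reg(u0,u1,v0,v1): return (u>=200+u0/3.6)&(u<200+u1/3.6)&(v>=170+v0/3.6)&(v<170+v1/3.6)
Z=X[...,2]
desk=reg(0,250,480,540)|reg(420,600,410,530)
print("desk z",np.nanmedian(Z[reg(0,250,480,540)]),np.nanmedian(Z[reg(460,600,430,530)]))
def rect(m):
    r=cv2.minAreaRect((X[m][:,:2]*1000).astype(np.float32)); return r,cv2.boxPoints(r)
m=reg(260,450,330,520)&(Z>0.058)&(Z<0.075); m=cv2.morphologyEx(m.astype(np.uint8),cv2.MORPH_OPEN,np.ones((2,2)))>0
print("block top",np.median(Z[m]),*rect(m))
m=reg(365,430,235,345)&(Z>0.022)&(Z<0.06)
P=X[m]; print("neck n",len(P))
# bin along y/x
c=P.mean(0); w=np.linalg.svd(P-c)[2][0]; w*=np.sign(w[0]); print("neck c,dir",c,w,np.degrees(np.arctan2(w[1],w[0])), "ext",((P-c)@w).min(),((P-c)@w).max(), "zmax",np.percentile(Z[m],[50,95]))
m=reg(40,710,0,210)&(Z>0.278)&(Z<0.297)
print("board",np.median(Z[m]),*rect(m))
m=reg(55,170,255,400)&(Z>0.08)&(Z<0.1); print("tube",rect(m))
m=reg(185,270,160,230)&(Z>0.028)&(Z<0.045); print("reel",rect(m))
m=reg(540,610,190,310)&(Z>0.02)&(Z<0.16);P=X[m]; print("bottle",P[:,:2].min(0),P[:,:2].max(0))
E
```

```text
desk z -1.4773485020278073e-05 0.0001875816035016239
block top nan ((537.7374267578125, 76.7462158203125), (98.49776458740234, 134.6980438232422), 22.440065383911133) [[466.50946   120.1964   ]
 [517.92596    -4.3022194]
 [608.9654     33.29603  ]
 [557.5489    157.79465  ]]
neck n 207
neck c,dir [ 0.57217308 -0.02386731  0.04039008] [ 0.34138836 -0.93957161 -0.02567443] -70.03165470342284 ext -0.05430320021684489 0.05903468628927029 zmax [0.04064458 0.04565221]
board 0.2880769120269101 ((600.9503784179688, -65.19749450683594), (472.946044921875, 190.54637145996094), 20.378053665161133) [[ 346.10156   -58.229927]
 [ 412.45227  -236.85104 ]
 [ 855.7992    -72.16506 ]
 [ 789.4485    106.456055]]
tube (((747.9628295898438, 131.34072875976562), (66.59146118164062, 69.08304595947266), 66.12460327148438), array([[702.90063, 114.87484],
       [766.07214,  86.91354],
       [793.025  , 147.80661],
       [729.8535 , 175.76791]], dtype=float32))
reel (((774.0801391601562, -33.552207946777344), (71.90447235107422, 60.14360427856445), 15.838812828063965), array([[731.2853  , -14.434647],
       [747.70044 , -72.2948  ],
       [816.875   , -52.66977 ],
       [800.45984 ,   5.190384]], dtype=float32))
bottle [ 0.4453598  -0.16341865] [ 0.49156623 -0.11920841]
```

```bash
python3 - <<'E'
from h import *
from scipy.spatial.transform import Rotation as Ro
p,d,K,R,t=load("scene0"); print("cam",-R.T@t)
p,X=cloud("scene0"); v,u=np.mgrid[0:400,0:640]
def reg(u0,u1,v0,v1): return (u>=200+u0/3.6)&(u<200+u1/3.6)&(v>=170+v0/3.6)&(v<170+v1/3.6)
Z=X[...,2]; ok=np.isfinite(Z)
m=reg(260,450,330,520)&ok&(Z>0.061)&(Z<0.069)
# count neighbours
m=cv2.morphologyEx(m.astype(np.uint8),cv2.MORPH_OPEN,np.ones((4,4)))>0
P=X[m][:,:2]*1000; r=cv2.minAreaRect(P.astype(np.float32)); print("top",np.median(Z[m]),r)
for ang in np.arange(-76,-63,1.):
    w=np.array([np.cos(np.radians(ang)),np.sin(np.radians(ang))]); l=np.array([-w[1],w[0]])
    a=np.percentile(P@w,[1,99]); b=np.percentile(P@l,[1,99]); print(ang,np.ptp(a),np.ptp(b),(np.ptp(a)*np.ptp(b)).round())
# neck: ridge top per slice
ang=np.radians(-70); w=np.array([np.cos(ang),np.sin(ang)]); l=np.array([-w[1],w[0]])
m=reg(365,430,235,345)&ok&(Z>0.015)&(Z<0.06); P=X[m]; s=P[:,:2]@w*1000; q=P[:,:2]@l*1000
for a in np.arange(s.min(),s.max(),10):
    k=(s>=a)&(s<a+10); print(round(a),k.sum(),np.percentile(q[k],[3,50,97]).round(1),np.percentile(P[k,2],[10,50,95]).round(3))
# board
m=reg(40,710,0,210)&ok&(Z>0.283)&(Z<0.293); m=cv2.morphologyEx(m.astype(np.uint8),cv2.MORPH_OPEN,np.ones((3,3)))>0
r=cv2.minAreaRect((X[m][:,:2]*1000).astype(np.float32)); print("board",np.median(Z[m]),r)
e=X[m][:,:2]*1000
f=np.radians(r[2]); L=np.array([np.cos(f),np.sin(f)]); W=np.array([L[1],-L[0]])
print("L",L,"W",W,"along L",np.percentile(e@L,[.5,99.5]),"along W",np.percentile(e@W,[.5,99.5]))
# tops
m=ok&(u>215)&(u<415)&(v>110)&(v<200)&(Z>0.3); print("max z",np.percentile(Z[m],[50,90,99,100]))
for n,(a,b,c,dd) in dict(cup=(225,265,115,170),carton=(268,350,130,190),pl=(352,408,170,190)).items():
    k=ok&(u>a)&(u<b)&(v>c)&(v<dd)&(Z>0.295)&(Z<.6); print(n,Z[k].max(),X[k].min(0),X[k].max(0))
E
```

```text
cam [0.10631721 0.61086535 1.10089437]
top nan ((527.6173706054688, 93.21643829345703), (102.95497131347656, 87.87876892089844), 17.309104919433594)
-76.0 nan nan nan
-75.0 nan nan nan
-74.0 nan nan nan
-73.0 nan nan nan
-72.0 nan nan nan
-71.0 nan nan nan
-70.0 nan nan nan
-69.0 nan nan nan
-68.0 nan nan nan
-67.0 nan nan nan
-66.0 nan nan nan
-65.0 nan nan nan
-64.0 nan nan nan
164 18 [520.4 530.9 540. ] [0.037 0.042 0.046]
174 18 [520.3 529.3 539.5] [0.037 0.042 0.045]
184 22 [520.4 528.5 539.6] [0.037 0.04  0.044]
194 21 [520.6 529.9 538.8] [0.038 0.041 0.047]
204 19 [520.4 527.1 539.1] [0.037 0.041 0.046]
214 18 [520.7 529.5 540.6] [0.035 0.041 0.046]
224 20 [521.8 529.9 539.4] [0.038 0.04  0.045]
234 19 [520.7 527.3 539.4] [0.034 0.04  0.046]
244 15 [520.4 532.4 540. ] [0.036 0.041 0.045]
254 16 [522.1 528.9 538.2] [0.038 0.039 0.044]
264 15 [521.9 527.8 538.5] [0.034 0.039 0.043]
274 6 [524.4 530.3 536.9] [0.037 0.038 0.041]
board 0.28807412905433144 ((607.4607543945312, -65.16004943847656), (459.9678955078125, 189.85861206054688), 19.8671875)
L [0.9404829 0.339841 ] W [ 0.339841  -0.9404829] along L [320.78243643 775.12829506] along W [174.15558291 353.92425048]
max z [0.36023232 0.38741285 0.40841927 0.41105765]
cup 0.4110576452673435 [ 0.73147438 -0.08931895  0.29520375] [0.82598061 0.00445606 0.41105765]
carton 0.3674486808650971 [ 0.49153196 -0.19791974  0.2950006 ] [ 0.73479488 -0.00327184  0.36744868]
pl 0.30359906983139756 [ 0.38303589 -0.21444492  0.29503404] [ 0.50549032 -0.10914284  0.30359907]
```

```bash
python3 - <<'E'
from h import *
p,X=cloud("scene0"); v,u=np.mgrid[0:400,0:640]
def reg(u0,u1,v0,v1): return (u>=200+u0/3.6)&(u<200+u1/3.6)&(v>=170+v0/3.6)&(v<170+v1/3.6)
Z=X[...,2]; ok=np.isfinite(Z)
m=reg(260,450,330,520)&ok&(Z>0.02)&(Z<0.072); P=X[m]
for ang in [-72,-71,-70,-69,-68]:
    f=np.radians(ang); w=np.array([np.cos(f),np.sin(f)]); l=np.array([-w[1],w[0]])
    s=P[:,:2]@w*1000; q=P[:,:2]@l*1000; z=P[:,2]*1000
    T=z>61
    print(ang,"top s",np.percentile(s[T],[1,3,97,99]).round(1),"q",np.percentile(q[T],[1,3,97,99]).round(1))
    F=(z<55)&(z>25)&(q<575)&(q>485)&(s<80); print("   foot face s",np.percentile(s[F],[10,50,90]).round(1),np.polyfit(q[F],s[F],1).round(3), "side q", np.percentile(q[(z<55)&(z>20)&(s>70)&(s<140)],[10,50,90]).round(1))
    b=[np.median(q[T&(s>a)&(s<a+15)&False]) if 0 else (q[T&(s>a)&(s<a+12)].min().round(1),q[T&(s>a)&(s<a+12)].max().round(1)) for a in (60,80,100,120)]; print("  ",b)
E
```

```text
-72 top s [ 27.9  29.9 122.5 124.4] q [482.2 484.  581.6 583.9]
   foot face s [25.3 27.2 29.1] [-3.3000e-02  4.4654e+01] side q [481.3 482.1 483.1]
   [(np.float64(482.0), np.float64(585.2)), (np.float64(480.9), np.float64(585.1)), (np.float64(482.8), np.float64(586.6)), (np.float64(483.2), np.float64(585.3))]
-71 top s [ 37.1  39.1 131.4 133.6] q [480.8 482.6 580.3 582.7]
   foot face s [34.9 36.4 37.9] [-1.5000e-02  4.4585e+01] side q [479.5 480.2 480.9]
   [(np.float64(479.3), np.float64(583.8)), (np.float64(479.4), np.float64(582.7)), (np.float64(479.9), np.float64(582.1)), (np.float64(481.0), np.float64(584.3))]
-70 top s [ 46.5  48.2 140.9 143.3] q [479.4 481.1 578.9 580.9]
   foot face s [44.2 45.6 47. ] [1.0000e-03 4.5199e+01] side q [477.9 478.4 478.7]
   [(np.float64(478.5), np.float64(582.9)), (np.float64(479.0), np.float64(582.5)), (np.float64(478.0), np.float64(581.8)), (np.float64(478.7), np.float64(582.6))]
-69 top s [ 55.8  57.8 150.3 152.9] q [477.5 479.5 577.1 579.3]
   foot face s [53.5 54.8 56.6] [2.0000e-02 4.4577e+01] side q [476.  476.6 477.2]
   [(np.float64(478.7), np.float64(580.8)), (np.float64(476.7), np.float64(581.1)), (np.float64(476.0), np.float64(579.2)), (np.float64(476.5), np.float64(577.9))]
-68 top s [ 65.   66.6 159.7 162.1] q [475.6 477.6 575.1 577.6]
   foot face s [62.2 64.1 66.1] [3.7000e-02 4.4305e+01] side q [473.9 475.  475.9]
   [(np.float64(477.6), np.float64(577.7)), (np.float64(475.1), np.float64(580.1)), (np.float64(475.6), np.float64(579.1)), (np.float64(473.8), np.float64(577.8))]
```

>>> step_arm --rows '[[[0,0,0],[0,-40,0],0],[[0,0,0],[0,-80,0],0],[[0,0,0],[0,-120,0],0],[[0,0,0],[0,-160,0],0],[[0,0,0],[0,-200,0],0],[[0,0,0],[0,-240,0],0],[[0,0,0],[0,-280,0],0],[[0,0,0],[0,-300,0],0]]'

```text
time: 0.77
eef_pos: [0.2806, -0.6136, 0.5377]
tcp_rot: [0.597, -0.38, 0.384, -0.593]
contact_force: [-0.2, -0.2, 1.1]
opening: 0.999
```

```bash
python3 - <<'E'
from plant import ctrl
from scipy.spatial.transform import Rotation as R
import numpy as np
s=ctrl.get_state(); print(s["time"],s["qpos"].round(4),s["eef_pos"].round(4)); print(R.from_quat(s["tcp_rot"]).as_matrix().round(3))
print(R.from_quat([-0.59437815,  0.3827935 , -0.38154461,  0.59548926]).as_matrix().round(3))
E
```

```text
0.7667 [-1.292   0.2376  1.0932 -0.      1.8033 -0.15  ] [ 0.2806 -0.6136  0.5377]
[[ 0.416  0.002  0.909]
 [-0.909 -0.007  0.416]
 [ 0.007 -1.    -0.001]]
[[ 0.416 -0.001  0.909]
 [-0.909  0.002  0.416]
 [-0.002 -1.     0.   ]]
```

>>> step_arm --rows '[[[0,-5,0],[-20,0,36],0],[[0,-10,0],[-40,0,72],0],[[0,-15,0],[-60,0,108],0],[[0,-20,0],[-80,0,144],0],[[0,-25,0],[-100,0,180],0],[[0,-30,0],[-120,0,216],0],[[0,-35,0],[-140,0,252],0],[[0,-40,0],[-160,0,288],0],[[0,-45,0],[-180,0,324],0],[[0,-45,0],[-200,0,360],0]]'

```text
time: 1.6
eef_pos: [0.5257, -0.2804, 0.5308]
tcp_rot: [-0.696, 0.125, -0.124, 0.696]
contact_force: [1.7, -0.9, -1.2]
opening: 1.003
```

```bash
cat > st.py <<'E'
from plant import ctrl
from scipy.spatial.transform import Rotation as R
import numpy as np, json
s=ctrl.get_state(); print(round(s["time"],2),s["qpos"].round(4).tolist(),(s["eef_pos"]*1000).round(1).tolist()); M=R.from_quat(s["tcp_rot"]).as_matrix(); print(M.round(3))
w=np.array([.342,-.9397,0]);l=np.array([.9397,.342,0]); p=s["eef_pos"]*1000
print("s,q,z",p@w,p@l,p[2],"tilt in",np.degrees(np.arctan2(M[:,1]@w,-M[2,1])).round(2),"x.l",M[:,0]@l, "F",s["contact_force"].round(1),s["wrist_torque"].round(2),"open",round(s["opening"],3))
open("log.txt","a").write(json.dumps([s["qpos"].tolist(),s["eef_pos"].tolist(),s["tcp_rot"].tolist()])+"\n")
E
python3 st.py
```

```text
1.6 [-0.6602, 0.0516, 1.3124, 0.0, 1.7784, -0.3065] [525.7, -280.4, 530.8]
[[ 0.938 -0.001  0.346]
 [-0.346  0.     0.938]
 [-0.001 -1.     0.   ]]
s,q,z 443.27402147621774 398.1002529496097 530.8110418877974 tilt in -0.04 x.l 0.7630909677101341 F [ 1.7 -0.9 -1.2] [ 0.02  0.01 -0.07] open 1.003
```

>>> step_arm --rows '[[[0,-4,0],[-17,0,36],0],[[0,-8,0],[-34,0,72],0],[[0,-12,0],[-51,0,108],0],[[0,-16,0],[-68,0,144],0],[[0,-20,0],[-85,0,180],0],[[0,-24,0],[-102,0,216],0],[[0,-28,0],[-119,0,252],0],[[0,-32,0],[-136,0,288],0],[[0,-36,0],[-153,0,324],0],[[0,-40,0],[-170,0,360],0]]'

```text
time: 2.43
eef_pos: [0.4905, 0.1163, 0.5309]
tcp_rot: [-0.697, -0.121, 0.121, 0.697]
contact_force: [1.0, 0.3, -0.4]
opening: 1.004
```

```bash
python3 st.py
```

```text
2.43 [0.0312, -0.1578, 1.5128, -0.0, 1.787, -0.3136] [490.5, 116.3, 530.9]
[[ 0.941 -0.    -0.338]
 [ 0.338 -0.     0.941]
 [-0.    -1.     0.   ]]
s,q,z 58.50529594986806 500.72105759354724 530.9247460071081 tilt in -0.01 x.l 0.9999911011865267 F [ 1.   0.3 -0.4] [-0.   -0.03 -0.01] open 1.004
```

```bash
python3 - <<'E'
import numpy as np
D=[([-1.29197204e+00,2.87208646e-01,1.57816015e+00],[0.28051648,-0.61323981,0.22992764]),([-1.292,.2376,1.0932],[.2806,-.6136,.5377]),([-.6602,.0516,1.3124],[.5257,-.2804,.5308]),([.0312,-.1578,1.5128],[.4905,.1163,.5309])]
A=[];b=[]
for q,p in D:
    c,s=np.cos(q[0]),np.sin(q[0]); x=c*p[0]+s*p[1]; y=-s*p[0]+c*p[1]; q2=q[1]; f=q[1]+q[2]; print(x,y)
    A.append([1,0,np.sin(q2),np.sin(f),np.cos(f)]);b.append(x)
    A.append([0,1,np.cos(q2),np.cos(f),-np.sin(f)]);b.append(p[2])
A=np.array(A);r=np.linalg.lstsq(A,np.array(b),rcond=None);print(r)
A4=A[:,:4];print(np.linalg.lstsq(A4,np.array(b),rcond=None)[:2]); A4=A[:,1:];print(np.linalg.lstsq(A4,np.array(b),rcond=None)[:2])
E
```

```text
0.6667615953255951 0.10090359319317668
0.6671280405137309 0.1009034070797907
0.5871967093058383 0.10091914873003421
0.4938892545367269 0.10094228179091332
(array([-0.00058301, -0.00928604,  0.44776993,  0.5724174 ,  0.02510478]), array([7.18187416e-07]), np.int32(5), array([3.44175699, 2.81088057, 0.31747199, 0.31456385, 0.23134472]))
(array([ 0.0031024 , -0.01589992,  0.42958534,  0.57292693]), array([8.38582708e-05]))
(array([-0.00920044,  0.4476117 ,  0.57187377,  0.02498201]), array([7.82509214e-07]))
```

>>> step_arm --rows '[[[-6,0,0],[4,0,15],0],[[-12,0,0],[8,0,30],0],[[-18,0,0],[12,0,45],0],[[-24,0,0],[16,0,60],0],[[-30,0,0],[20,0,75],0],[[-35,0,0],[25,0,90],0],[[-40,0,0],[30,0,100],0],[[-40,0,0],[30,0,100],0]]'

```text
time: 3.1
eef_pos: [0.4854, 0.2221, 0.5272]
tcp_rot: [0.893, 0.155, -0.076, -0.415]
contact_force: [-0.2, -1.6, -0.7]
opening: 0.999
```

```bash
python3 st.py;  python3 - <<'E'
from plant import viewer
import cv2, numpy as np
for n in ["scene"]:
    p,d=viewer.read_camera(n); c=viewer.calibration(n)
    cv2.imwrite(f"pics/{n}1.png",p[:,:,::-1]); np.savez(f"pics/{n}1.npz",p=p,d=d,**c)
E
```

```text
3.1 [0.5353, -0.0219, 1.4962, -0.7008, 1.771, 0.0776] [485.4, 222.1, 527.2]
[[ 0.94   0.214 -0.264]
 [ 0.34  -0.608  0.718]
 [-0.007 -0.765 -0.644]]
s,q,z -42.64919644458813 532.0837240055863 527.215074436533 tilt in 40.11 x.l 0.9999742356749906 F [-0.2 -1.6 -0.7] [0.34 0.13 0.06] open 0.999
```

View pics/scene1.png

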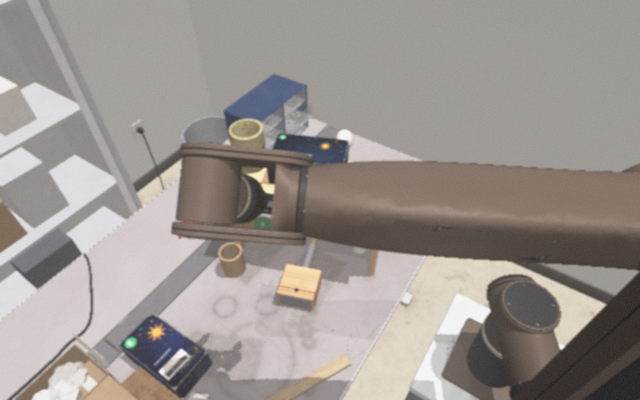

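```bash
python3 - <<'E'
import numpy as np
q=[0.5353, -0.0219, 1.4962, -0.7008, 1.771, 0.0776]; p=np.array([.4854,.2221,.5272]); y=np.array([.214,-.608,-.765])
f=q[1]+q[2]; c,s=np.cos(q[0]),np.sin(q[0])
x=.4476*np.sin(q[1])+.5719*np.sin(f)+.025*np.cos(f); z0=-.0092+.4476*np.cos(q[1])+.5719*np.cos(f)-.025*np.sin(f)
Rz=np.array([[c,-s,0],[s,c,0],[0,0,1]])
pp=Rz.T@p; yy=Rz.T@y
print("p in yawed",pp,"yy",yy,"xc",x,"z0",z0)
# pp = (x, yl, z0+d) + d*yy  -> 
print("d from x",(pp[0]-x)/yy[0],"d from z",(pp[2]-z0)/(1+yy[2]),"d from y",(pp[1]-.1009)/yy[1])
E
```

```text
p in yawed [ 0.53079314 -0.05657042  0.5272    ] yy [-0.1260755  -0.63211151 -0.765     ] xc 0.5618464398674923 z0 0.4685096158675008
d from x 0.24630716124990445 d from z 0.2497463154574435 d from y 0.24911809825868345
```

```bash
cat > kin.py <<'E'
import numpy as np
from scipy.spatial.transform import Rotation as Ro
from scipy.optimize import least_squares
L1,L2,A3,YL,D6,H=.4476,.5719,.025,.1009,.249,.2398
lo=np.array([-2.77,-.9,.21,-1.53,.24,-2.84]);hi=np.array([2.77,2.22,2.48,4.67,2.81,2.84])
w=np.array([.342,-.9397,0]);l=np.array([.9397,.342,0]);up=np.array([0,0,1.])
T0=None
def pts(q):
    Rz=Ro.from_euler('z',q[0]).as_matrix(); f=q[1]+q[2]
    el=np.array([L1*np.sin(q[1]),YL,H+L1*np.cos(q[1])])
    c=el+np.array([L2*np.sin(f)+A3*np.cos(f),0,L2*np.cos(f)-A3*np.sin(f)])
    Rw=Rz@Ro.from_euler('y',f).as_matrix()@Ro.from_euler('z',q[3]).as_matrix()@Ro.from_euler('y',q[4]).as_matrix()@Ro.from_euler('z',q[5]).as_matrix()
    return Rz@el,Rz@c,Rw
# tool matrix: columns tool x,y,z in wrist frame; tool y = wrist z
def fk(q):
    el,c,Rw=pts(q); M=Rw@T; return c+D6*M[:,1],M,el,c
T=np.array([[1,0,0],[0,0,-1],[0,1,0]],float)
def _cal():
    q=[0.5353,-0.0219,1.4962,-0.7008,1.771,0.0776]; M=np.array([[.94,.214,-.264],[.34,-.608,.718],[-.007,-.765,-.644]]); return pts(q)[2].T@M
if __name__=="__main__": print(_cal().round(2))
def ik(p,M,q0):
    def f(q):
        P,R_,_,_=fk(q); return np.r_[(P-p)*5,Ro.from_matrix(R_@M.T).as_rotvec()]
    r=least_squares(f,q0,bounds=(lo,hi)); return r.x,np.abs(r.fun).max()
def tool(th):
    a=np.sin(th)*w-np.cos(th)*up; return np.stack([l,a,np.cross(l,a)],1)
def W(s,q,z): return (s*w+q*l+z*up)/1000
E
python3 kin.py
```

```text
[[-1.  0. -0.]
 [ 0.  0.  1.]
 [ 0.  1. -0.]]
```

```bash
sed -i 's/^T=.*/T=np.array([[-1,0,0],[0,0,1],[0,1,0]],float)/' kin.py; cat > plan.py <<'E'
from kin import *
S0=45.5;Q=530.7
def box(c): # s,q,z of point mm
    c=c*1000; return np.array([c@w,c@l,c[2]])
def segd(a,b,clip):
    best=(1e9,None)
    for k in np.linspace(0,1,60):
        p=a+(b-a)*k; 
        # board: s 172.5..372.5,q 322..782,z 270..288 ; carton s>~195.. z to 368 ; 
        for (s0,s1,q0,q1,z0,z1) in [(172.5,372.5,318,778,270,288)]+([(215,350,440,680,288,368)] ):
            d=np.linalg.norm(p-np.clip(p,[s0,q0,z0],[s1,q1,z1]))
            if d<best[0]: best=(d,p.round())
    return best
def go(seq,q0):
    for phi,th,back in seq:
        f=np.radians(phi); g=192
        gp=W(S0+g*np.cos(f)-32*np.sin(f),Q,g*np.sin(f)+32*np.cos(f)); M=tool(np.radians(th))
        q,e=ik(gp+(.019-back/1000)*M[:,1],M,q0); q0=q; P,_,el,c=fk(q)
        C=box(c);E=box(el);G=box(gp-back/1000*M[:,1])
        b=segd(C,E,0); b2=segd(G+(C-G)*.2,C,0)
        print(phi,th,back,q.round(2),"err %.3f"%e,"C",C.round(),"E",E.round(),"fore %.0f"%b[0],b[1],"grip %.0f"%b2[0],b2[1])
    return q0
if __name__=="__main__":
    q0=np.array([0.5353,-0.0219,1.4962,-0.7008,1.771,0.0776])
    print(fk(q0)[:2])
    for th in (40,45,50,55,60):
        for b in (200,100,0): q=go([(0,th,b)],q0)
        for k in (45,90): go([(k,th,0)],q)
E
python3 plan.py
```

```text
(array([0.48511384, 0.22206396, 0.52709045]), array([[ 0.94034616,  0.21417643, -0.26434362],
       [ 0.34014831, -0.60770711,  0.71762887],
       [-0.00694431, -0.76473559, -0.6443068 ]]))
0 40 200 [ 0.23  0.11  2.02 -0.81  1.08  0.3 ] err 0.000 C [-39. 531. 361.] E [-94.  61. 685.] fore 224 [-39. 531. 361.] grip 105 [ 79. 531. 220.]
0 40 100 [ 0.11  0.23  2.05 -0.91  0.91  0.36] err 0.000 C [ 25. 531. 285.] E [-74. 124. 675.] fore 147 [ 25. 531. 285.] grip 103 [ 94. 531. 204.]
0 40 0 [-0.01  0.39  2.03 -1.06  0.76  0.46] err 0.000 C [ 90. 531. 208.] E [-35. 194. 654.] fore 96 [ 79. 502. 246.] grip 103 [ 94. 531. 203.]
45 40 0 [ 0.14  0.15  2.03 -0.85  0.99  0.29] err 0.000 C [ 11. 531. 335.] E [-85.  86. 682.] fore 168 [ 11. 531. 335.] grip 82 [109. 531. 218.]
90 40 0 [ 0.41  0.13  1.98 -0.76  1.2   0.41] err 0.000 C [-134.  531.  368.] E [-104.   54.  683.] fore 317 [-134.  531.  368.] grip 193 [-16. 531. 227.]
0 45 200 [ 0.28  0.16  2.02 -0.9   1.12  0.42] err 0.000 C [-67. 531. 336.] E [-96.  76. 682.] fore 244 [-67. 531. 336.] grip 126 [ 64. 531. 206.]
0 45 100 [ 0.15  0.27  
[... 2104 characters left out ...]
rr 0.000 C [-135.  531.  247.] E [-110.  138.  663.] fore 304 [-132.  478.  303.] grip 187 [ 24. 531. 155.]
0 60 100 [ 0.25  0.4   2.04 -1.28  1.12  0.78] err 0.000 C [-48. 531. 197.] E [-83. 185. 652.] fore 226 [-52. 490. 251.] grip 174 [ 87. 531. 119.]
0 60 0 [ 0.09  0.51  2.03 -1.45  1.    0.86] err 0.000 C [ 38. 531. 147.] E [-41. 236. 631.] fore 152 [ 22. 471. 245.] grip 174 [ 87. 531. 119.]
45 60 0 [ 0.23  0.25  2.05 -1.23  1.15  0.62] err 0.000 C [-41. 531. 273.] E [-87. 123. 673.] fore 213 [-41. 531. 273.] grip 104 [119. 531. 181.]
90 60 0 [ 0.51  0.25  1.97 -1.06  1.37  0.64] err 0.000 C [-186.  531.  307.] E [-117.   96.  673.] fore 356 [-178.  479.  350.] grip 206 [-26. 531. 215.]
```

```bash
python3 - <<'E'
from h import *
p,d,K,R,t=load("scene1")
for u in (280,300,350,400,450,500):
    col=d[:,u]; k=[v for v in range(130,290) if 0<col[v]<0.95]
    print(u,min(k),max(k),np.median(col[k]),"width mm",(max(k)-min(k))/K[0,0]*np.median(col[k])*1000)
for u in (190,215,240): 
    col=d[:,u]; k=[v for v in range(130,290) if 0<col[v]<0.9]; print(u,min(k),max(k),(max(k)-min(k))/K[0,0]*np.median(col[k])*1000)
from kin import *
q=np.array([0.5353,-0.0219,1.4962,-0.7008,1.771,0.0776]); 
P,_,el,c=fk(q)
for X in (P,c,el):
    x=R@X+t; print((K@x/x[2]).round(),x[2])
from plan import go
for th in (34,36,38): go([(0,th,0),(5,th,0),(10,th,0)],q)
print()
go([(0,37,220),(0,37,120),(0,37,60),(0,37,0),(15,37,0),(30,37,0),(40,40,0),(50,46,0),(60,54,0),(70,62,0),(80,70,0),(90,78,0),(90,78,100),(90,78,160)],q)
E
```

```text
280 150 243 0.5051656 width mm 109.06651017542201
300 153 244 0.5080919 width mm 107.3392127959881
350 162 245 0.5023591 width mm 96.79815482492072
400 161 252 0.50176615 width mm 106.00283180975833
450 162 257 0.5005387 width mm 110.39159084040261
500 165 289 0.50486356 width mm 145.33507201033947
190 142 237 111.27415610045799
215 143 239 112.65949342975989
240 146 240 118.22049131631901
[266. 204.   1.] 0.7839549854542691
[210. 192.   1.] 0.5390440173673668
[667. 220.   1.] 0.5375039964070484
0 34 0 [-0.04  0.37  2.02 -0.9   0.72  0.3 ] err 0.000 C [109. 531. 223.] E [-32. 187. 658.] fore 75 [102. 513. 245.] grip 79 [109. 531. 223.]
5 34 0 [-0.03  0.33  2.03 -0.87  0.74  0.27] err 0.000 C [105. 531. 239.] E [-39. 174. 663.] fore 73 [103. 525. 246.] grip 73 [112. 531. 229.]
10 34 0 [-0.03  0.3   2.03 -0.85  0.77  0.24] err 0.000 C [100. 531. 256.] E [-45. 161. 667.] fore 74 [100. 531. 256.] grip 68 [116. 531. 232.]
0 36 0 [-0.03  0.37  2.03 -0.96  0.73  0.35] err 0.000 C [102. 531. 218.] E [-34. 189. 657.] fore 82 [ 93. 508. 248.] grip 87 [102. 531. 218.]
5 36 0 [-0.02  0.34  2.03 
[... 2081 characters left out ...]
5.   99.  675.] fore 295 [-122.  531.  299.] grip 144 [ 40. 531. 213.]
80 70 0 [ 0.47  0.3   1.99 -1.23  1.43  0.71] err 0.000 C [-169.  531.  273.] E [-117.  119.  667.] fore 336 [-161.  468.  333.] grip 179 [  4. 531. 210.]
90 78 0 [ 0.55  0.38  1.95 -1.28  1.57  0.79] err 0.000 C [-211.  531.  240.] E [-132.  144.  655.] fore 368 [-189.  419.  359.] grip 215 [-31. 531. 202.]
90 78 100 [ 0.71  0.42  1.85 -1.17  1.7   0.76] err 0.000 C [-309.  531.  261.] E [-160.  136.  648.] fore 440 [-238.  344.  444.] grip 306 [-129.  531.  222.]
90 78 160 [ 0.8   0.46  1.76 -1.12  1.78  0.75] err 0.000 C [-368.  531.  273.] E [-177.  135.  641.] fore 474 [-255.  296.  491.] grip 362 [-188.  531.  235.]
```

```bash
cat > to.py <<'E'
import sys
from kin import *
from plant import ctrl
s=ctrl.get_state(); M=Ro.from_quat(s["tcp_rot"]).as_matrix(); p=s["eef_pos"]
def rel(ss,q,z,th):
    d=M.T@(W(ss,q,z)-p)*1000; r=np.degrees(Ro.from_matrix(M.T@tool(np.radians(th))).as_rotvec()); return r.round(1).tolist(),d.round(1).tolist()
if __name__=="__main__":
    print("s,q,z",(p@w*1000).round(1),(p@l*1000).round(1),(p[2]*1000).round(1))
    for a in sys.argv[1:]:
        print(a,rel(*[float(x) for x in a.split(",")]))
E
python3 to.py -20,530.7,345,37 114.5,530.7,192.6,37
```

```text
s,q,z -41.3 531.9 528.4
-20,530.7,345,37 ([3.0, 0.0, -0.4], [-0.1, 154.2, 101.5])
114.5,530.7,192.6,37 ([3.0, 0.0, -0.4], [1.2, 357.3, 96.5])
```

>>> step_arm --rows '[[[1,0,0],[0,26,17],0],[[2,0,0],[0,52,34],0],[[3,0,0],[0,78,51],0],[[3,0,0],[0,104,68],0],[[3,0,0],[0,130,85],0],[[3,0,-0.4],[0,154,101],0],[[3,0,-0.4],[0,190,101],0],[[3,0,-0.4],[1,225,100],0],[[3,0,-0.4],[1,260,99],0],[[3,0,-0.4],[1,260,99],0]]'

```text
time: 3.98
eef_pos: [0.5155, 0.1284, 0.2625]
tcp_rot: [0.882, 0.15, -0.078, -0.44]
contact_force: [-0.5, -0.1, -0.8]
opening: 0.998
```

```bash
python3 st.py; python3 to.py 114.5,530.7,192.6,37 ; python3 - <<'E'
from plant import viewer
import cv2, numpy as np
from h import *
for n in ["scene","wrist"]:
    c=viewer.calibration(n); p,d=viewer.read_camera(n)
    cv2.imwrite(f"pics/{n}2.png",p[:,:,::-1]); np.savez(f"pics/{n}2.npz",p=p,d=d,**c)
E
```

```text
3.98 [0.3362, 0.0023, 1.9295, -0.6764, 1.286, 0.2174] [515.5, 128.4, 262.5]
[[ 0.943  0.197 -0.269]
 [ 0.333 -0.568  0.753]
 [-0.005 -0.799 -0.601]]
s,q,z 55.68434191100043 528.3165475621968 262.510936399513 tilt in 36.92 x.l 0.9999465929245209 F [-0.5 -0.1 -0.8] [ 0.22  0.15 -0.03] open 0.998
s,q,z 55.7 528.3 262.5
114.5,530.7,192.6,37 ([-0.1, -0.3, -0.5], [3.2, 91.2, -5.0])
```

View pics/scene2.png

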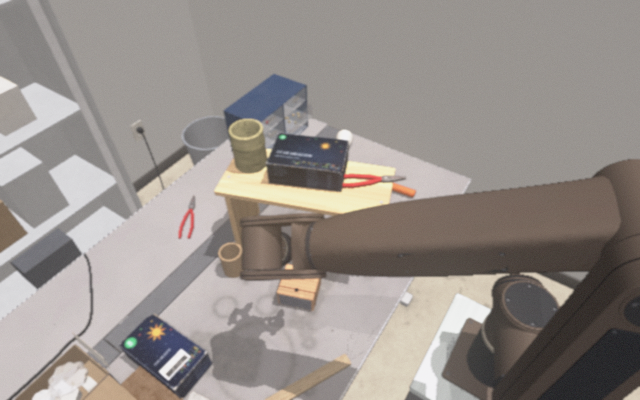

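View pics/wrist2.png

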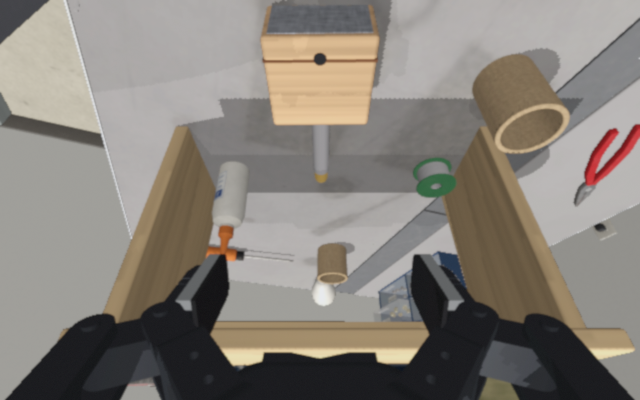

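The wrist view shows the foot and block at (320,65), the neck running down to its brass tip at (321,180), and free space between the fingers. I'll check it against the scene measurement.

```bash
python3 - <<'E'
from h import *
from kin import w,l
p,d,K,R,t=load("wrist2"); print("cam",-R.T@t)
def sq(u,v,z):
    X=ray("wrist2",u,v,z/1000)*1000; return (X@w).round(1),(X@l).round(1)
g=p.astype(int)
for v in (135,145,160,170): print(v,[tuple(g[v,u]) for u in range(308,336,2)] if v==145 else "", d[v,320])
hsv=cv2.cvtColor(p,cv2.COLOR_RGB2HSV)
m=((hsv[...,0]>12)&(hsv[...,0]<30)&(hsv[...,1]>130)).astype(np.uint8); m[:165]=0; m[190:]=0; m[:,:305]=0; m[:,340:]=0
vv,uu=np.nonzero(m); print("tip",uu.min(),uu.max(),vv.min(),vv.max(),"start",sq(uu.mean(),vv.min(),32),"end",sq(uu.mean(),vv.max(),32),sq(uu.mean(),vv.max(),41))
print("foot top edge corners", sq(264,33,64),sq(377,33,64)); print("block neck-end top",sq(274,124,64),sq(367,124,64))
print("tube/reel ref")
E
python3 - <<'E'
import cv2
im=cv2.imread("pics/wrist2.png"); cv2.imwrite("pics/wcrop2.png",cv2.resize(im[0:200,250:390],None,fx=4,fy=3,interpolation=cv2.INTER_CUBIC))
E
```

```text
cam [0.46826353 0.26858106 0.33239773]
135  0.38996136
145 [(np.int64(118), np.int64(115), np.int64(111)), (np.int64(120), np.int64(116), np.int64(112)), (np.int64(115), np.int64(112), np.int64(110)), (np.int64(131), np.int64(129), np.int64(130)), (np.int64(146), np.int64(144), np.int64(145)), (np.int64(150), np.int64(149), np.int64(150)), (np.int64(155), np.int64(152), np.int64(155)), (np.int64(155), np.int64(152), np.int64(155)), (np.int64(152), np.int64(150), np.int64(152)), (np.int64(140), np.int64(138), np.int64(140)), (np.int64(120), np.int64(118), np.int64(119)), (np.int64(115), np.int64(113), np.int64(110)), (np.int64(117), np.int64(114), np.int64(111)), (np.int64(120), np.int64(117), np.int64(113))] 0.405267
160  0.4282576
170  0.4460529
tip 316 325 175 181 start (np.float64(269.1), np.float64(530.4)) end (np.float64(283.4), np.float64(530.3)) (np.float64(272.1), np.float64(530.3))
foot top edge corners (np.float64(42.4), np.float64(483.5)) (np.float64(43.2), np.float64(579.3))
block neck-end top (np.float64(142.2), np.float64(479.4)) (np.float64(143.0), np.float64(582.2))
tube/reel ref
```

View pics/wcrop2.png

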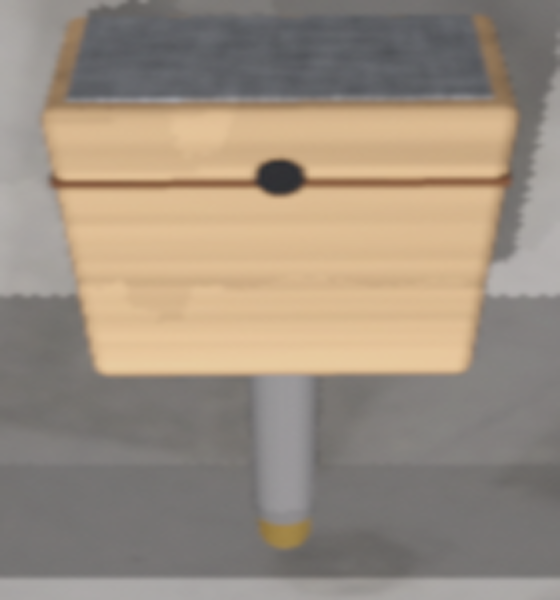

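```bash
python3 to.py 125.1,530.6,176.6,37 185.3,530.6,96.7,37 245.4,530.6,16.8,37
```

```text
s,q,z 53.6 531.1 268.1
125.1,530.6,176.6,37 ([-0.0, -0.5, -0.0], [-0.4, 116.1, -2.1])
185.3,530.6,96.7,37 ([-0.0, -0.5, -0.0], [-0.3, 216.2, -2.2])
245.4,530.6,16.8,37 ([-0.0, -0.5, -0.0], [-0.2, 316.1, -2.1])
```

>>> step_arm --rows '[[[0,-0.5,0],[0,30,-1],0],[[0,-0.5,0],[0,65,-2],0],[[0,-0.5,0],[0,100,-2],0],[[0,-0.5,0],[0,135,-2],0],[[0,-0.5,0],[0,165,-2],0],[[0,-0.5,0],[0,190,-2],0],[[0,-0.5,0],[0,205,-2],0],[[0,-0.5,0],[0,216,-2],0],[[0,-0.5,0],[0,216,-2],0],[[0,-0.5,0],[0,216,-2],0]]'

```text
time: 4.92
eef_pos: [0.5643, 0.0098, 0.0988]
tcp_rot: [0.881, 0.158, -0.077, -0.439]
contact_force: [0.0, -0.2, 0.3]
opening: 1.0
```

```bash
python3 st.py; python3 to.py 245.4,530.6,16.8,37;  python3 - <<'E'
from plant import viewer
import cv2, numpy as np
for n in ["scene","wrist"]:
    c=viewer.calibration(n); p,d=viewer.read_camera(n)
    cv2.imwrite(f"pics/{n}3.png",p[:,:,::-1]); np.savez(f"pics/{n}3.npz",p=p,d=d,**c)
E
```

```text
4.92 [0.0958, 0.2085, 2.0422, -0.8385, 0.899, 0.2877] [564.3, 9.8, 98.8]
[[ 0.938  0.21  -0.274]
 [ 0.345 -0.565  0.75 ]
 [ 0.003 -0.798 -0.602]]
s,q,z 183.73787188892007 533.5877777913593 98.75793764024358 tilt in 37.04 x.l 0.9999899699458346 F [ 0.  -0.2  0.3] [ 0.28  0.08 -0.01] open 1.0
s,q,z 183.7 533.6 98.8
245.4,530.6,16.8,37 ([0.0, 0.1, 0.2], [-3.4, 102.5, 0.1])
```

View pics/wrist3.png

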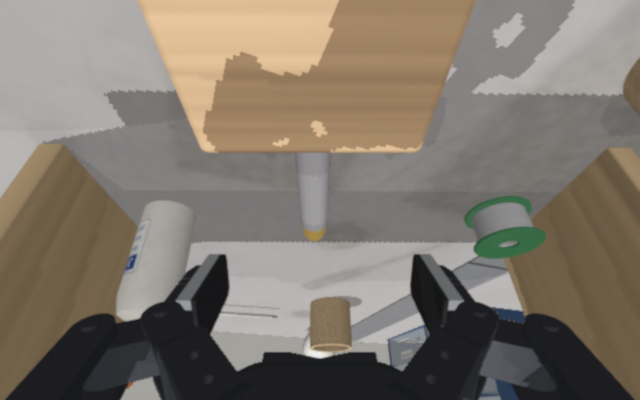

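View pics/scene3.png

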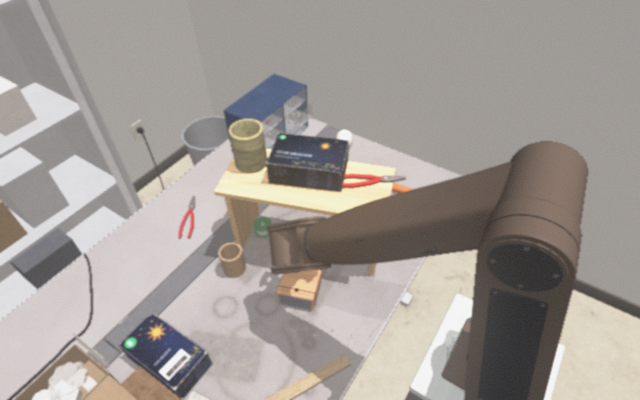

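The neck at (314,195) sits about 3 mm left of the jaw centre (320), matching the state. I'll correct that and go in.

>>> step_arm --rows '[[[0,0,0],[-2,12,0],0],[[0,0,0],[-3,27,0],0],[[0,0,0],[-3,42,0],0],[[0,0,0],[-3,57,0],0],[[0,0,0],[-3,72,0],0],[[0,0,0],[-3,85,0],0],[[0,0,0],[-3,95,0],0],[[0,0,0],[-3,101,0],0],[[0,0,0],[-3,101,0],0],[[0,0,0],[-3,101,0],0]]'

```text
time: 5.85
eef_pos: [0.5813, -0.0488, 0.0163]
tcp_rot: [0.881, 0.157, -0.078, -0.439]
contact_force: [0.7, 0.9, 0.1]
opening: 0.998
```

```bash
python3 st.py; python3 to.py 245.4,530.6,16.8,37;  python3 - <<'E'
from plant import viewer
import cv2, numpy as np
for n in ["wrist"]:
    c=viewer.calibration(n); p,d=viewer.read_camera(n)
    cv2.imwrite(f"pics/{n}4.png",p[:,:,::-1]); np.savez(f"pics/{n}4.npz",p=p,d=d,**c)
E
```

```text
5.85 [-0.0168, 0.3673, 2.0388, -0.9818, 0.7409, 0.3838] [581.3, -48.8, 16.3]
[[ 0.939  0.208 -0.276]
 [ 0.345 -0.565  0.75 ]
 [-0.    -0.799 -0.602]]
s,q,z 244.63779845657535 529.5600127125772 16.295425116713023 tilt in 36.99 x.l 0.9999941365746821 F [0.7 0.9 0.1] [0.28 0.07 0.06] open 0.998
s,q,z 244.6 529.6 16.3
245.4,530.6,16.8,37 ([-0.0, 0.2, 0.1], [1.0, 0.1, -0.9])
```

View pics/wrist4.png

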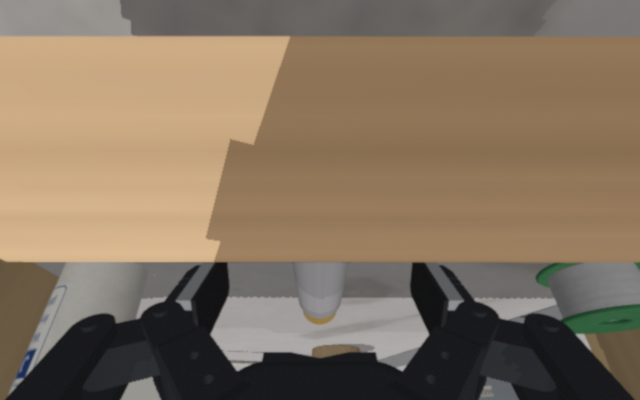

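The neck sits centred between the pads (320,290), with the bottle and reel clear. Closing.

>>> step_arm --rows '[[[0,0,0],[1,0,0],0.5],[[0,0,0],[1,0,0],0.7],[[0,0,0],[1,0,0],1],[[0,0,0],[1,0,0],1],[[0,0,0],[1,0,0],1],[[0,0,0],[1,0,0],1],[[0,0,0],[1,0,0],1],[[0,0,0],[1,0,0],1]]' --newtons 30

```text
time: 6.57
eef_pos: [0.5823, -0.0481, 0.0168]
tcp_rot: [0.881, 0.157, -0.078, -0.439]
contact_force: [-0.7, 0.2, 1.8]
opening: 0.246
```

```bash
python3 st.py;  python3 - <<'E'
from plant import viewer
import cv2, numpy as np
for n in ["wrist"]:
    c=viewer.calibration(n); p,d=viewer.read_camera(n)
    cv2.imwrite(f"pics/{n}5.png",p[:,:,::-1]); np.savez(f"pics/{n}5.npz",p=p,d=d,**c)
E
```

```text
6.57 [-0.0155, 0.368, 2.0367, -0.9809, 0.7418, 0.3832] [582.3, -48.1, 16.8]
[[ 0.938  0.208 -0.276]
 [ 0.346 -0.565  0.749]
 [ 0.    -0.799 -0.602]]
s,q,z 244.31568522062884 530.7068115494014 16.76804377868117 tilt in 37.01 x.l 0.9999918598242504 F [-0.7  0.2  1.8] [0.24 0.19 0.08] open 0.246
```

View pics/wrist5.png

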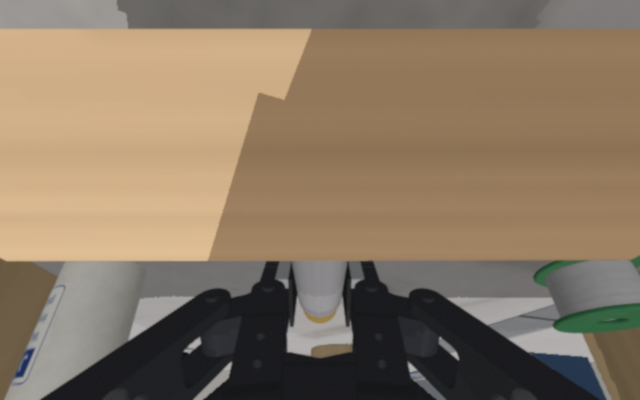

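```bash
cat > arc.py <<'E'
import numpy as np, sys
G=189.;HZ=32.
TH=lambda p: np.interp(p,[0,15,30,40,50,60,70,80,90],[37,40,44,47,50,56,63,70,77])
def tcp(phi):
    f=np.radians(phi); t=np.radians(TH(phi))
    n=np.array([G*np.cos(f)-HZ*np.sin(f),G*np.sin(f)+HZ*np.cos(f)])
    return n+19*np.array([np.sin(t),-np.cos(t)]),TH(phi)
def rel(p0,p):
    (a,t0),(b,t)=tcp(p0),tcp(p); d=b-a; r=np.radians(t0)
    return [round(-(t-t0),1),round(d[0]*np.sin(r)-d[1]*np.cos(r),1),round(-d[0]*np.cos(r)-d[1]*np.sin(r),1)]
if __name__=="__main__":
    ph=[float(x) for x in sys.argv[1:]]
    for p in ph[1:]: print(p,"turn x, shift y,z:",rel(ph[0],p))
E
python3 arc.py 0 0.5 1 2 3 4 5 6 7 8 9
```

```text
0.5 turn x, shift y,z: [np.float64(-0.1), np.float64(-1.5), np.float64(-0.8)]
1.0 turn x, shift y,z: [np.float64(-0.2), np.float64(-3.0), np.float64(-1.6)]
2.0 turn x, shift y,z: [np.float64(-0.4), np.float64(-6.0), np.float64(-3.1)]
3.0 turn x, shift y,z: [np.float64(-0.6), np.float64(-9.0), np.float64(-4.6)]
4.0 turn x, shift y,z: [np.float64(-0.8), np.float64(-12.1), np.float64(-6.0)]
5.0 turn x, shift y,z: [np.float64(-1.0), np.float64(-15.2), np.float64(-7.4)]
6.0 turn x, shift y,z: [np.float64(-1.2), np.float64(-18.3), np.float64(-8.7)]
7.0 turn x, shift y,z: [np.float64(-1.4), np.float64(-21.4), np.float64(-9.9)]
8.0 turn x, shift y,z: [np.float64(-1.6), np.float64(-24.6), np.float64(-11.1)]
9.0 turn x, shift y,z: [np.float64(-1.8), np.float64(-27.7), np.float64(-12.3)]
```

>>> step_arm --rows '[[[-0.1,0,0],[0,-1.5,-0.8],1],[[-0.2,0,0],[0,-3,-1.6],1],[[-0.4,0,0],[0,-6,-3.1],1],[[-0.6,0,0],[0,-9,-4.6],1],[[-0.8,0,0],[0,-12.1,-6],1],[[-1,0,0],[0,-15.2,-7.4],1],[[-1.2,0,0],[0,-18.3,-8.7],1],[[-1.4,0,0],[0,-21.4,-9.9],1],[[-1.6,0,0],[0,-24.6,-11.1],1],[[-1.8,0,0],[0,-27.7,-12.3],1]]'

```text
time: 7.45
eef_pos: [0.5796, -0.0415, 0.0462]
tcp_rot: [0.888, 0.158, -0.076, -0.425]
contact_force: [-1.0, 0.6, -3.5]
opening: 0.245
```

```bash
python3 st.py; python3 - <<'E'
from plant import viewer
import cv2, numpy as np
for n in ["wrist","scene"]:
    c=viewer.calibration(n); p,d=viewer.read_camera(n)
    cv2.imwrite(f"pics/{n}6.png",p[:,:,::-1]); np.savez(f"pics/{n}6.npz",p=p,d=d,**c)
E
python3 st.py
python3 - <<'E'
import cv2,numpy as np
a=cv2.imread("pics/wrist6.png");b=cv2.resize(cv2.imread("pics/scene6.png")[160:320,180:440],(640,394))
cv2.imwrite("pics/c6.png",cv2.resize(np.vstack([a,b]),(480,596)))
E
```

```text
7.45 [0.0079, 0.3161, 2.0438, -0.9764, 0.7919, 0.3725] [579.6, -41.5, 46.2]
[[ 0.938  0.217 -0.269]
 [ 0.346 -0.588  0.731]
 [ 0.    -0.779 -0.627]]
s,q,z 237.25624090746416 530.4754843984879 46.24857789408773 tilt in 38.8 x.l 0.9999924323084379 F [-1.   0.6 -3.5] [ 0.38  0.21 -0.02] open 0.245
7.55 [0.008, 0.3159, 2.0434, -0.9766, 0.7917, 0.3724] [579.9, -41.4, 46.5]
[[ 0.938  0.217 -0.269]
 [ 0.346 -0.588  0.731]
 [ 0.001 -0.779 -0.627]]
s,q,z 237.2654362725782 530.8060685608917 46.50356102694784 tilt in 38.81 x.l 0.9999900187239434 F [-0.1 -0.2 -4.8] [ 0.34  0.21 -0.01] open 0.25
```

View pics/c6.png

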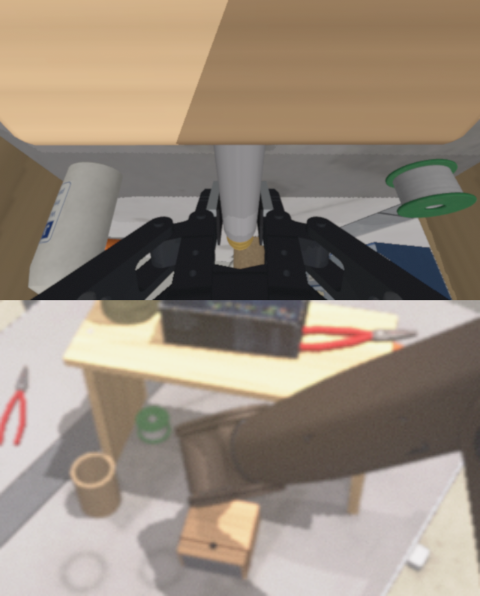

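```bash
cat > chk.py <<'E'
import sys
from h import *
from kin import w,l,up
# predict wrist/scene pixel rows of lamp features for phi and S0
def lamp(x,y,h,phi,S0=44.,Q=530.7,lift=0):
    f=np.radians(phi); s=S0+x*np.cos(f)-h*np.sin(f); z=x*np.sin(f)+h*np.cos(f)+lift
    return (s*w+(Q+y)*l+z*up)/1000
def pix(n,X):
    p,d,K,R,t=load(n); x=K@(R@X+t); return (x[:2]/x[2]).round(1)
if __name__=="__main__":
    n=sys.argv[1]
    for a in sys.argv[2:]:
        phi=float(a)
        print(phi,"neck-end top edge L/M/R",[pix(n,lamp(100,y,64,phi)).tolist() for y in (-40,0,40)],"tip top",pix(n,lamp(232,0,41.5,phi)),"foot top",[pix(n,lamp(0,y,64,phi)).tolist() for y in(-52.5,52.5)],"foot low",[pix(n,lamp(0,y,0,phi)).tolist() for y in(-52.5,52.5)])
E
python3 chk.py wrist5 0; python3 chk.py wrist6 7 8 9 10; python3 chk.py scene6 7 8 9
python3 - <<'E'
import cv2
from h import *
p=load("scene6")[0]; cv2.imwrite("pics/c6b.png",cv2.resize(p[255:325,255:345,::-1],None,fx=8,fy=8,interpolation=cv2.INTER_CUBIC))
E
```

```text
0.0 neck-end top edge L/M/R [[60.0, 268.7], [316.0, 269.1], [570.8, 269.6]] tip top [317.5 326.5] foot top [[831.4, 655.3], [-194.3, 657.0]] foot low [[-3005.1, -6062.4], [3445.1, -5706.2]]
7.0 neck-end top edge L/M/R [[98.1, 191.8], [317.7, 192.3], [536.5, 192.9]] tip top [317.9 322.1] foot top [[1207.6, 1321.8], [-584.0, 1334.3]] foot low [[-387.6, -1350.5], [1019.6, -1329.4]]
8.0 neck-end top edge L/M/R [[90.1, 194.9], [317.7, 195.4], [544.4, 196.0]] tip top [317.9 329.3] foot top [[1169.1, 1285.0], [-544.4, 1296.4]] foot low [[-387.6, -1350.5], [1019.6, -1329.4]]
9.0 neck-end top edge L/M/R [[81.5, 198.0], [317.6, 198.5], [552.8, 199.1]] tip top [317.9 336.6] foot top [[1134.3, 1252.3], [-508.7, 1262.7]] foot low [[-387.6, -1350.5], [1019.6, -1329.4]]
10.0 neck-end top edge L/M/R [[72.2, 201.1], [317.6, 201.7], [562.0, 202.2]] tip top [317.9 344.2] foot top [[1102.7, 1222.9], [-476.3, 1232.6]] foot low [[-387.6, -1350.5], [1019.6, -1329.4]]
7.0 neck-end top edge L/M/R [[315.6, 269.5], [302.0, 266.9], [288.5, 264.3]] tip top [313.2 232.6] foot top [[311.5, 303.0], [274.4, 295.3]] foot low [[312.7, 312.1], [277.1, 304.7]]
8.0 neck-end top edge L/M/R [[315.5, 269.5], [301.8, 266.9], [288.3, 264.3]] tip top [313.1 232.1] foot top [[311.4, 303.4], [274.2, 295.7]] foot low [[312.7, 312.1], [277.1, 304.7]]
9.0 neck-end top edge L/M/R [[315.4, 269.6], [301.7, 267.0], [288.2, 264.4]] tip top [313.  231.6] foot top [[311.3, 303.7], [274.1, 296.1]] foot low [[312.7, 312.1], [277.1, 304.7]]
```

View pics/c6b.png

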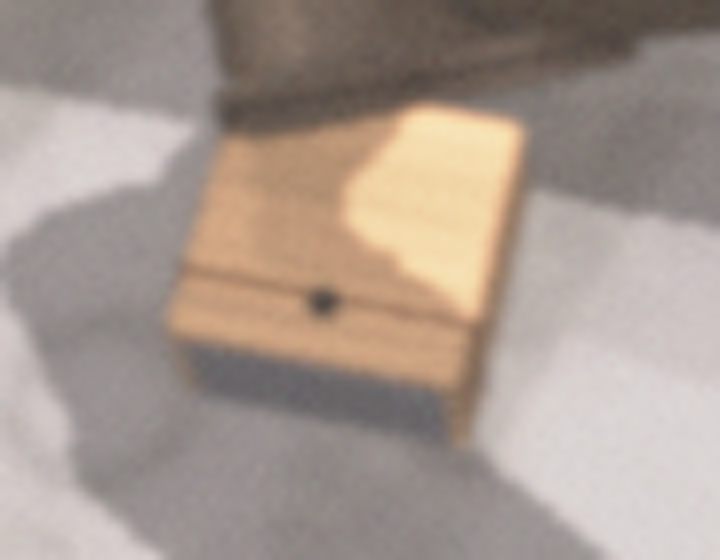

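View pics/wrist6.png

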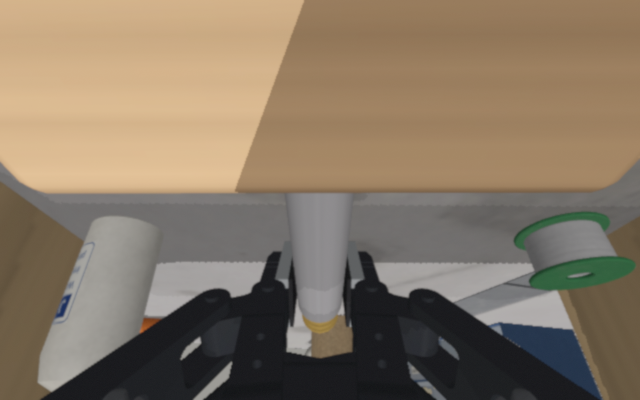

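The lamp is pivoting as planned. The block edge and neck tip in the wrist view fit 9°, and the foot corner at scene (312.7,310) hasn't moved. Continuing.

```bash
sed -i 's/print(p,"turn/print(p,*["%.1f"%x for x in rel(ph[0],p)]);0 and print(p,"turn/' arc.py; python3 arc.py 9 10 12 14 16 18 20 22 24 25.5 26; echo; python3 arc.py 26 27 29 31 33 35 37 39 41 42.5 43
```

```text
10.0 -0.2 -3.2 -1.2
12.0 -0.6 -9.5 -3.4
14.0 -1.0 -15.9 -5.4
16.0 -1.5 -22.4 -7.2
18.0 -2.0 -29.0 -8.8
20.0 -2.5 -35.6 -10.2
22.0 -3.1 -42.2 -11.3
24.0 -3.6 -48.9 -12.2
25.5 -4.0 -53.9 -12.7
26.0 -4.1 -55.5 -12.9

27.0 -0.3 -3.3 -0.5
29.0 -0.8 -10.0 -1.3
31.0 -1.4 -16.7 -1.9
33.0 -2.0 -23.4 -2.2
35.0 -2.6 -30.1 -2.3
37.0 -3.2 -36.8 -2.2
39.0 -3.8 -43.4 -1.9
41.0 -4.4 -50.1 -1.3
42.5 -4.8 -55.1 -0.7
43.0 -5.0 -56.7 -0.5
```

>>> step_arm --rows '[[[-0.2,0,0],[0,-3.2,-1.2],1],[[-0.6,0,0],[0,-9.5,-3.4],1],[[-1,0,0],[0,-15.9,-5.4],1],[[-1.5,0,0],[0,-22.4,-7.2],1],[[-2,0,0],[0,-29,-8.8],1],[[-2.5,0,0],[0,-35.6,-10.2],1],[[-3.1,0,0],[0,-42.2,-11.3],1],[[-3.6,0,0],[0,-48.9,-12.2],1],[[-4,0,0],[0,-53.9,-12.7],1],[[-4.1,0,0],[0,-55.5,-12.9],1]]'

```text
time: 8.38
eef_pos: [0.5714, -0.0179, 0.0983]
tcp_rot: [0.903, 0.162, -0.07, -0.393]
contact_force: [-0.0, 0.4, -3.3]
opening: 0.247
```

```bash
cat > snap.py <<'E'
import sys
from plant import viewer
import cv2, numpy as np
k=sys.argv[1]; ims=[]
for n in ["wrist","scene"]:
    c=viewer.calibration(n); p,d=viewer.read_camera(n)
    cv2.imwrite(f"pics/{n}{k}.png",p[:,:,::-1]); np.savez(f"pics/{n}{k}.npz",p=p,d=d,**c)
    ims.append(p[:,:,::-1])
b=cv2.resize(ims[1][180:330,220:400],(480,400),interpolation=cv2.INTER_CUBIC)
cv2.imwrite(f"pics/c{k}.png",cv2.resize(np.hstack([ims[0][:,60:580],b]),(800,320)))
E
python3 st.py; python3 snap.py 7; python3 chk.py wrist7 24 26 28; python3 chk.py scene7 26
```

```text
8.38 [0.0782, 0.2341, 2.0508, -0.9887, 0.9021, 0.3871] [571.4, -17.9, 98.3]
[[ 0.938  0.237 -0.253]
 [ 0.346 -0.639  0.687]
 [ 0.001 -0.732 -0.681]]
s,q,z 212.2782409967467 530.8544740667735 98.25126003531297 tilt in 42.95 x.l 0.9999886532586936 F [-0.   0.4 -3.3] [ 0.44  0.23 -0.02] open 0.247
24.0 neck-end top edge L/M/R [[132.6, 110.1], [316.7, 110.7], [499.9, 111.2]] tip top [317.2 338.6] foot top [[-1532.1, -3298.3], [2077.3, -3142.7]] foot low [[45.0, -516.0], [588.2, -510.4]]
26.0 neck-end top edge L/M/R [[120.6, 105.5], [316.6, 106.0], [511.6, 106.6]] tip top [317.2 352.3] foot top [[-1844.6, -3963.7], [2359.8, -3750.1]] foot low [[45.0, -516.0], [588.2, -510.4]]
28.0 neck-end top edge L/M/R [[107.0, 99.4], [316.5, 100.0], [524.9, 100.6]] tip top [317.1 366.9] foot top [[-2258.0, -4850.8], [2727.6, -4546.8]] foot low [[45.0, -516.0], [588.2, -510.4]]
26.0 neck-end top edge L/M/R [[312.9, 273.0], [298.9, 270.3], [285.0, 267.6]] tip top [309.9 226.6] foot top [[309.7, 310.7], [272.3, 302.9]] foot low [[312.7, 312.1], [277.1, 304.7]]
```

View pics/c7.png

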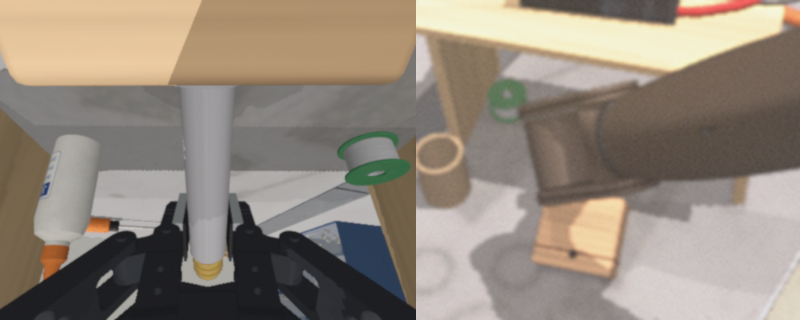

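View pics/wrist7.png

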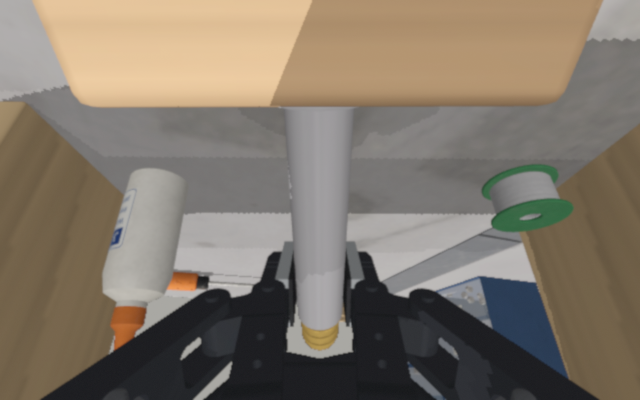

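The tip at row 347 and the block edge at row 106 fit φ≈26°, and the foot stays where it was. Force is low, so I'll go on.

>>> step_arm --rows '[[[-0.3,0,0],[0,-3.3,-0.5],1],[[-0.8,0,0],[0,-10,-1.3],1],[[-1.4,0,0],[0,-16.7,-1.9],1],[[-2,0,0],[0,-23.4,-2.2],1],[[-2.6,0,0],[0,-30.1,-2.3],1],[[-3.2,0,0],[0,-36.8,-2.2],1],[[-3.8,0,0],[0,-43.4,-1.9],1],[[-4.4,0,0],[0,-50.1,-1.3],1],[[-4.8,0,0],[0,-55.1,-0.7],1],[[-5,0,0],[0,-56.7,-0.5],1]]'

```text
time: 9.32
eef_pos: [0.5581, 0.0181, 0.1399]
tcp_rot: [0.919, 0.164, -0.063, -0.353]
contact_force: [-0.1, 0.8, -4.4]
opening: 0.248
```

```bash
python3 st.py; python3 snap.py 8; python3 chk.py wrist8 41 43 45; python3 chk.py scene8 43;  python3 arc.py 43 44 46 48 50 52 54 56 58 59.5 60; python3 - <<'E'
from arc import *
for p in (43,60,90):
    t,h=tcp(p); print(p,"expect s,z",44+t[0],t[1],h)
E
```

```text
9.32 [0.1786, 0.1854, 2.0489, -1.0211, 1.0298, 0.4407] [558.1, 18.1, 139.9]
[[ 0.938  0.258 -0.232]
 [ 0.346 -0.696  0.629]
 [ 0.001 -0.67  -0.742]]
s,q,z 173.82284684433364 530.6173594405582 139.85645744687972 tilt in 47.94 x.l 0.999988284229816 F [-0.1  0.8 -4.4] [ 0.52  0.26 -0.01] open 0.248
41.0 neck-end top edge L/M/R [[163.8, 72.2], [317.9, 72.7], [471.5, 73.2]] tip top [317.6 355. ] foot top [[-90.6, -767.1], [724.4, -755.9]] foot low [[151.4, -280.4], [485.1, -277.9]]
43.0 neck-end top edge L/M/R [[155.7, 62.8], [317.9, 63.4], [479.5, 63.9]] tip top [317.6 367.5] foot top [[-99.7, -805.1], [733.5, -793.3]] foot low [[151.4, -280.4], [485.1, -277.9]]
45.0 neck-end top edge L/M/R [[146.7, 51.9], [317.9, 52.5], [488.5, 53.1]] tip top [317.6 380.8] foot top [[-108.5, -843.2], [742.2, -830.7]] foot low [[151.4, -280.4], [485.1, -277.9]]
43.0 neck-end top edge L/M/R [[309.9, 280.0], [295.5, 277.2], [281.2, 274.4]] tip top [305.  228.4] foot top [[308.4, 317.8], [270.9, 309.9]] foot low [[312.7, 312.1], [277.1, 304.7]]
44.0 -0.3 -3.3 0.2
46.0 -0.9 -10.0 0.8
48.0 -1.5 -16.6 1.6
50.0 -2.1 -23.2 2.6
52.0 -3.3 -29.7 3.7
54.0 -4.5 -36.2 5.0
56.0 -5.7 -42.7 6.5
58.0 -6.9 -49.0 8.3
59.5 -7.8 -53.8 9.8
60.0 -8.1 -55.4 10.3
43 expect s,z 174.49944306255998 139.56290274340847 47.9
60 expect s,z 126.53890095744376 169.05413614931473 56.0
90 expect s,z 30.51303123091948 184.72592996746656 77.0
```

View pics/c8.png

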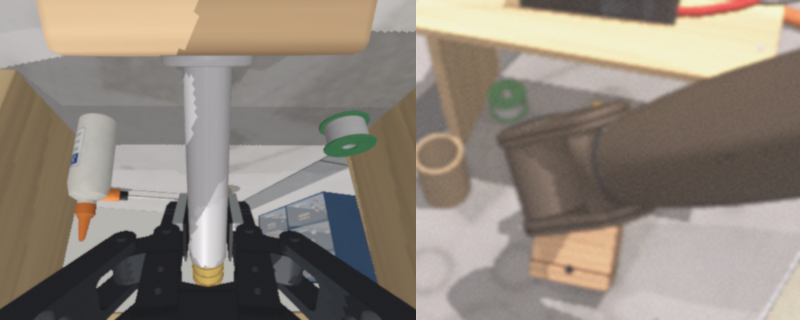

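>>> step_arm --rows '[[[-0.3,0,0],[0,-3.3,0.2],1],[[-0.9,0,0],[0,-10,0.8],1],[[-1.5,0,0],[0,-16.6,1.6],1],[[-2.1,0,0],[0,-23.2,2.6],1],[[-3.3,0,0],[0,-29.7,3.7],1],[[-4.5,0,0],[0,-36.2,5],1],[[-5.7,0,0],[0,-42.7,6.5],1],[[-6.9,0,0],[0,-49,8.3],1],[[-7.8,0,0],[0,-53.8,9.8],1],[[-8.1,0,0],[0,-55.4,10.3],1]]'

```text
time: 10.25
eef_pos: [0.5414, 0.0633, 0.1691]
tcp_rot: [0.942, 0.168, -0.051, -0.287]
contact_force: [-0.2, -0.0, -3.0]
opening: 0.247
```

```bash
python3 st.py; python3 snap.py 9; python3 chk.py wrist9 58 60 62; python3 chk.py scene9 60;  python3 arc.py 60 61 62.5 64 65.5 67 68.5 70 71.5 72.5 73
```

```text
10.25 [0.3118, 0.1951, 2.0346, -1.1025, 1.1926, 0.5548] [541.4, 63.3, 169.1]
[[ 0.938  0.288 -0.193]
 [ 0.347 -0.779  0.523]
 [ 0.    -0.558 -0.83 ]]
s,q,z 125.69054014713922 530.3728340460295 169.08677236107016 tilt in 56.1 x.l 0.9999873666818362 F [-0.2 -0.  -3. ] [ 0.51  0.21 -0.07] open 0.247
58.0 neck-end top edge L/M/R [[183.8, 60.7], [318.8, 61.2], [453.3, 61.7]] tip top [318.  366.2] foot top [[71.2, -451.1], [567.0, -446.0]] foot low [[190.2, -180.5], [447.5, -178.8]]
60.0 neck-end top edge L/M/R [[177.9, 50.1], [318.8, 50.6], [459.3, 51.2]] tip top [318.  377.4] foot top [[69.2, -467.0], [569.1, -461.7]] foot low [[190.2, -180.5], [447.5, -178.8]]
62.0 neck-end top edge L/M/R [[171.5, 38.1], [318.9, 38.7], [465.7, 39.3]] tip top [318.  389.2] foot top [[67.3, -482.4], [571.0, -476.9]] foot low [[190.2, -180.5], [447.5, -178.8]]
60.0 neck-end top edge L/M/R [[306.6, 290.4], [291.9, 287.5], [277.3, 284.5]] tip top [298.6 238.1] foot top [[307.5, 324.5], [270.1, 316.4]] foot low [[312.7, 312.1], [277.1, 304.7]]
61.0 -0.7 -3.2 0.6
62.5 -1.8 -8.1 1.6
64.0 -2.8 -12.9 2.7
65.5 -3.9 -17.7 3.9
67.0 -4.9 -22.4 5.3
68.5 -6.0 -27.1 6.7
70.0 -7.0 -31.8 8.3
71.5 -8.0 -36.4 10.1
72.5 -8.8 -39.5 11.3
73.0 -9.1 -41.0 11.9
```

View pics/c9.png

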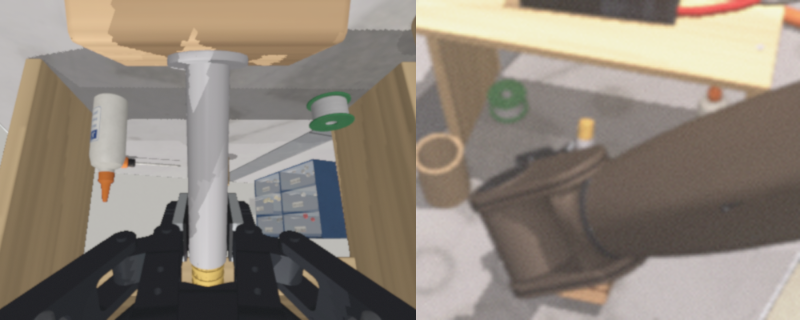

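View pics/wrist9.png

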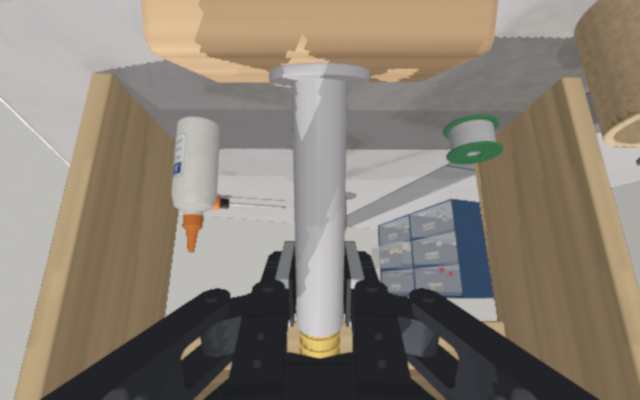

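The scene view shows the brass tip at about (300,238) against (298.6,238) predicted for 60°, so it is tracking well. Now slower, through the tipping point.

>>> step_arm --rows '[[[-0.7,0,0],[0,-3.2,0.6],1],[[-1.8,0,0],[0,-8.1,1.6],1],[[-2.8,0,0],[0,-12.9,2.7],1],[[-3.9,0,0],[0,-17.7,3.9],1],[[-4.9,0,0],[0,-22.4,5.3],1],[[-6,0,0],[0,-27.1,6.7],1],[[-7,0,0],[0,-31.8,8.3],1],[[-8,0,0],[0,-36.4,10.1],1],[[-8.8,0,0],[0,-39.5,11.3],1],[[-9.1,0,0],[0,-41,11.9],1]]'

```text
time: 11.18
eef_pos: [0.5271, 0.1011, 0.1813]
tcp_rot: [0.961, 0.172, -0.038, -0.212]
contact_force: [0.3, 0.6, -5.8]
opening: 0.248
```

```bash
python3 st.py; python3 snap.py 10; python3 chk.py scene10 72 73 74;  python3 arc.py 73 74 75.5 77 78.5 80 81.5 83 84 85 85.5; python3 arc.py 85.5 86 86.5 87 87.5 88 88.5 89 89.5 90; python3 -c "
from arc import *
t=tcp(73);print(44+t[0][0],t)"
```

```text
11.18 [0.4241, 0.2551, 2.0115, -1.1886, 1.3487, 0.6676] [527.1, 101.1, 181.3]
[[ 0.938  0.314 -0.146]
 [ 0.346 -0.851  0.394]
 [-0.001 -0.42  -0.907]]
s,q,z 85.2108281778295 529.8884900186615 181.3235704748432 tilt in 65.14 x.l 0.999988978604522 F [ 0.3  0.6 -5.8] [ 0.92  0.35 -0.02] open 0.248
72.0 neck-end top edge L/M/R [[304.3, 299.3], [289.4, 296.2], [274.7, 293.2]] tip top [293.3 249.9] foot top [[307.1, 328.5], [269.9, 320.4]] foot low [[312.7, 312.1], [277.1, 304.7]]
73.0 neck-end top edge L/M/R [[304.1, 300.0], [289.2, 297.0], [274.5, 294.0]] tip top [292.9 251. ] foot top [[307.1, 328.8], [269.9, 320.7]] foot low [[312.7, 312.1], [277.1, 304.7]]
74.0 neck-end top edge L/M/R [[303.9, 300.8], [289.0, 297.7], [274.2, 294.7]] tip top [292.4 252.2] foot top [[307.1, 329.1], [269.9, 321.0]] foot low [[312.7, 312.1], [277.1, 304.7]]
74.0 -0.7 -3.2 0.8
75.5 -1.8 -7.9 2.1
77.0 -2.8 -12.6 3.5
78.5 -3.9 -17.3 5.1
80.0 -4.9 -21.9 6.8
81.5 -6.0 -26.5 8.6
83.0 -7.0 -31.0 10.5
84.0 -7.7 -34.0 11.8
85.0 -8.4 -37.0 13.2
85.5 -8.8 -38.4 13.9
86.0 -0.4 -1.6 0.5
86.5 -0.7 -3.1 1.0
87.0 -1.1 -4.7 1.5
87.5 -1.4 -6.2 2.1
88.0 -1.8 -7.7 2.6
88.5 -2.1 -9.3 3.2
89.0 -2.5 -10.8 3.8
89.5 -2.8 -12.3 4.4
90.0 -3.2 -13.8 5.0
85.89033627331794 (array([ 41.89033627, 182.09781297]), np.float64(65.1))
```

View pics/c10.png

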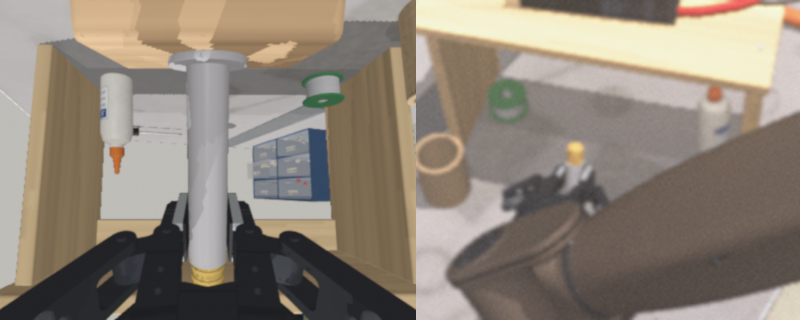

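```bash
python3 - <<'E'
from plant import viewer
import cv2, numpy as np
p,d=viewer.read_camera("top"); c=viewer.calibration("top")
cv2.imwrite("pics/top10.png",p[:,:,::-1]); np.savez("pics/top10.npz",p=p,d=d,**c)
E
python3 st.py | tail -1;python3 st.py | tail -1; python3 chk.py top10 73
```

```text
s,q,z 85.7953697257282 530.0279033712093 181.6887167943697 tilt in 65.1 x.l 0.9999916914696195 F [ 0.6 -1.2 -5.9] [0.89 0.3  0.02] open 0.242
s,q,z 85.7953697257282 530.0279033712093 181.6887167943697 tilt in 65.1 x.l 0.9999916914696195 F [ 0.6 -1.2 -5.9] [0.89 0.3  0.02] open 0.242
73.0 neck-end top edge L/M/R [[203.1, 244.3], [199.7, 233.1], [196.4, 222.4]] tip top [212.5 200.8] foot top [[200.9, 268.6], [192.7, 240.3]] foot low [[222.5, 264.7], [213.5, 237.1]]
```

View pics/top10.png

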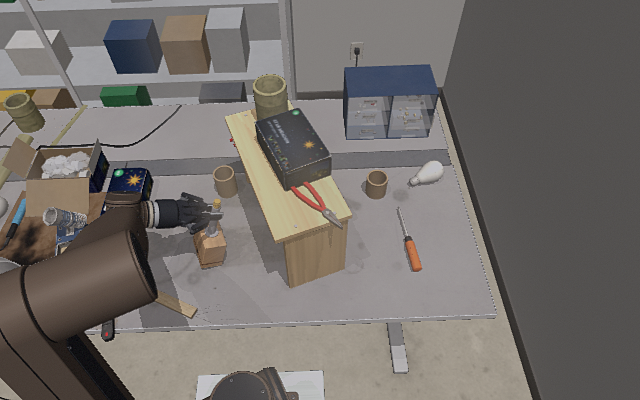

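View pics/wrist10.png

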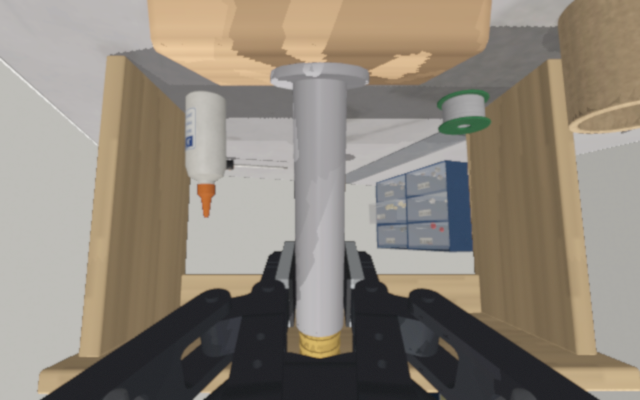

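The top camera now sees the lamp side-on at about (210,245). I'll zoom in to check its tilt and whether the foot edge touches the desk.

```bash
python3 - <<'E'
from h import *
p=load("top10")[0]; cv2.imwrite("pics/c10t.png",cv2.resize(p[190:280,170:250,::-1],None,fx=7,fy=6.6,interpolation=cv2.INTER_CUBIC))
from chk import *
for ph in (70,73,76):
  for lift in (0,5):
    f=lambda x,y,h: ((pix("top10",lamp(x,y,h,ph,lift=lift))-[170,190])*[7,6.6]).round().tolist()
    print(ph,lift,"near side(y=-52): foot low",f(0,-52.5,0),"foot top",f(0,-52.5,64),"neckend low",f(100,-52.5,0),"neckend top",f(100,-52.5,64),"tip",f(232,0,32))
E
```

```text
70 0 near side(y=-52): foot low [368.0, 493.0] foot top [217.0, 514.0] neckend low [410.0, 356.0] neckend top [253.0, 376.0] tip [354.0, 63.0]
70 5 near side(y=-52): foot low [365.0, 488.0] foot top [215.0, 509.0] neckend low [408.0, 350.0] neckend top [251.0, 369.0] tip [352.0, 55.0]
73 0 near side(y=-52): foot low [368.0, 493.0] foot top [216.0, 519.0] neckend low [398.0, 358.0] neckend top [239.0, 382.0] tip [323.0, 69.0]
73 5 near side(y=-52): foot low [365.0, 488.0] foot top [214.0, 513.0] neckend low [396.0, 352.0] neckend top [237.0, 376.0] tip [320.0, 61.0]
76 0 near side(y=-52): foot low [368.0, 493.0] foot top [216.0, 523.0] neckend low [385.0, 360.0] neckend top [225.0, 389.0] tip [290.0, 75.0]
76 5 near side(y=-52): foot low [365.0, 488.0] foot top [214.0, 517.0] neckend low [383.0, 354.0] neckend top [223.0, 383.0] tip [288.0, 68.0]
```

View pics/c10t.png

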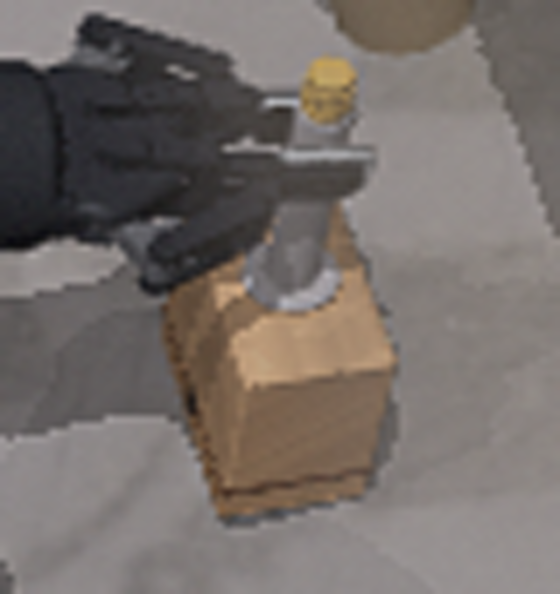

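The top view fits 72–73°, and the foot's near corner at crop (368,490) against (368,493) predicted shows no lift beyond about 1 mm. The downward force has risen to about 5 N, though, so I'll bias the next stretch about 1.5 mm lower.

>>> step_arm --rows '[[[0,0,0],[0,0.4,0.7],1],[[0,0,0],[0,0.6,1.4],1],[[0,0,0],[0,0.6,1.4],1],[[0,0,0],[0,0.6,1.4],1]]'

```text
time: 11.67
eef_pos: [0.5275, 0.1003, 0.1805]
tcp_rot: [0.961, 0.171, -0.038, -0.212]
contact_force: [0.0, 0.4, -4.3]
opening: 0.246
```

```bash
python3 st.py | tail -1
```

```text
s,q,z 86.14861298483854 530.0390440121441 180.48890589933853 tilt in 65.1 x.l 0.9999940151829484 F [ 0.   0.4 -4.3] [ 0.88  0.34 -0.01] open 0.246
```

>>> step_arm --rows '[[[0,0,0],[0,0.4,0.9],1],[[0,0,0],[0,0.8,1.8],1],[[0,0,0],[0,0.8,1.8],1],[[0,0,0],[0,0.8,1.8],1]]'

```text
time: 12.0
eef_pos: [0.528, 0.1003, 0.1803]
tcp_rot: [0.962, 0.171, -0.037, -0.211]
contact_force: [-0.6, -1.6, 3.6]
opening: 0.247
```

```bash
python3 st.py | tail -1; python3 - <<'E'
from plant import viewer
import cv2, numpy as np
p,d=viewer.read_camera("top"); c=viewer.calibration("top")
np.savez("pics/top11.npz",p=p,d=d,**c)
cv2.imwrite("pics/c11t.png",cv2.resize(p[190:280,170:250,::-1],None,fx=7,fy=6.6,interpolation=cv2.INTER_CUBIC))
E
python3 st.py | tail -1
```

```text
s,q,z 86.31241539039063 530.5127612815797 180.29556027400798 tilt in 65.29 x.l 0.9999936571008134 F [-0.6 -1.6  3.6] [-0.33  0.09 -0.18] open 0.247
s,q,z 86.28908206108855 530.5243483340834 180.2984146956162 tilt in 65.29 x.l 0.999993429837986 F [-1.7 -2.5  2.9] [-0.45  0.1  -0.21] open 0.247
```

View pics/c11t.png

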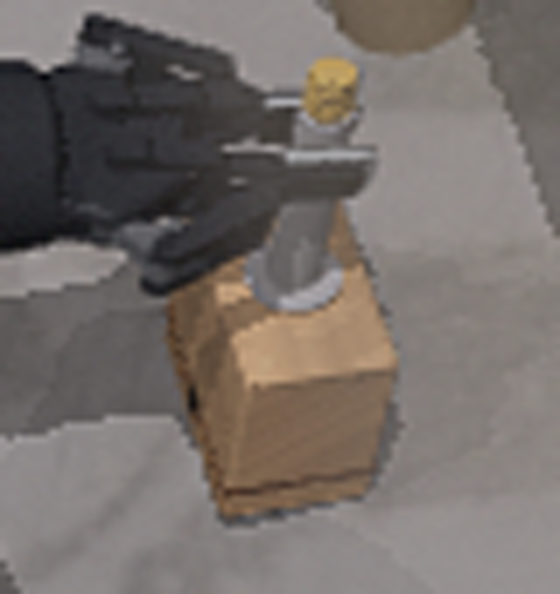

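Force went from −4.3 to about +3 N, so the foot edge had been hovering about 1 mm up and now rests on the desk. I'll keep this light press and go on to 85.5°.

>>> step_arm --rows '[[[-0.7,0,0],[0,-3.2,0.8],1],[[-1.8,0,0],[0,-7.9,2.1],1],[[-2.8,0,0],[0,-12.6,3.5],1],[[-3.9,0,0],[0,-17.3,5.1],1],[[-4.9,0,0],[0,-21.9,6.8],1],[[-6,0,0],[0,-26.5,8.6],1],[[-7,0,0],[0,-31,10.5],1],[[-7.7,0,0],[0,-34,11.8],1],[[-8.4,0,0],[0,-37,13.2],1],[[-8.8,0,0],[0,-38.4,13.9],1]]'

```text
time: 12.88
eef_pos: [0.5136, 0.1398, 0.1836]
tcp_rot: [0.975, 0.174, -0.023, -0.136]
contact_force: [-2.7, -1.1, 6.4]
opening: 0.245
```

```bash
cat > topv.py <<'E'
import sys
from plant import viewer
from chk import *
k=sys.argv[1]
p,d=viewer.read_camera("top"); c=viewer.calibration("top")
np.savez(f"pics/top{k}.npz",p=p,d=d,**c)
cv2.imwrite(f"pics/c{k}t.png",cv2.resize(p[190:280,160:240,::-1],None,fx=7,fy=6.6,interpolation=cv2.INTER_CUBIC))
for a in sys.argv[2:]:
    ph=float(a); f=lambda x,y,h: ((pix("top"+k,lamp(x,y,h,ph))-[160,190])*[7,6.6]).round().tolist()
    print(ph,"near side: foot low",f(0,-52.5,0),"foot top",f(0,-52.5,64),"neckend low",f(100,-52.5,0),"neckend top",f(100,-52.5,64),"tip",f(232,0,32))
E
python3 st.py | tail -1; python3 topv.py 12 82 85.5 90;python3 st.py | tail -1; 
```

```text
s,q,z 44.29913775719648 530.3838734422307 183.59004508201443 tilt in 74.18 x.l 0.9999876404869 F [-2.7 -1.1  6.4] [-0.73 -0.18 -0.26] open 0.245
82.0 near side: foot low [438.0, 493.0] foot top [286.0, 531.0] neckend low [429.0, 366.0] neckend top [269.0, 404.0] tip [296.0, 92.0]
85.5 near side: foot low [438.0, 493.0] foot top [287.0, 536.0] neckend low [414.0, 370.0] neckend top [254.0, 413.0] tip [259.0, 104.0]
90.0 near side: foot low [438.0, 493.0] foot top [289.0, 542.0] neckend low [395.0, 376.0] neckend top [237.0, 426.0] tip [212.0, 121.0]
s,q,z 44.219155884965225 530.3536218335694 183.55285360548336 tilt in 74.2 x.l 0.9999875051570272 F [-1.8  0.2  6.3] [-0.79 -0.18 -0.22] open 0.249
```

View pics/c12t.png

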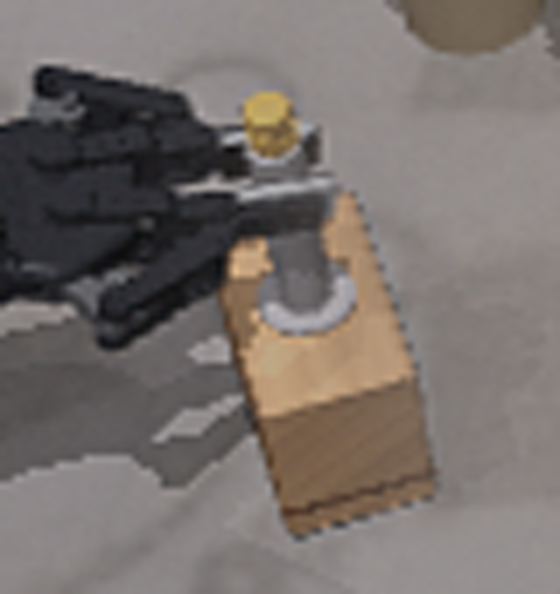

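>>> step_arm --rows '[[[-0.2,0,0],[0,-0.9,0.0],1],[[-0.4,0,0],[0,-1.9,-0.2],1],[[-0.7,0,0],[0,-3.4,0.0],1],[[-1.1,0,0],[0,-5,0.5],1],[[-1.4,0,0],[0,-6.5,1.1],1],[[-1.8,0,0],[0,-8,1.6],1],[[-2.1,0,0],[0,-9.6,2.2],1],[[-2.5,0,0],[0,-11.1,2.8],1],[[-2.5,0,0],[0,-11.1,2.8],1],[[-2.5,0,0],[0,-11.1,2.8],1]]'

```text
time: 13.77
eef_pos: [0.5095, 0.1499, 0.1829]
tcp_rot: [0.978, 0.175, -0.02, -0.116]
contact_force: [-0.7, -0.2, 6.3]
opening: 0.247
```

```bash
python3 st.py | tail -1; python3 topv.py 13 86 88 89 90;python3 st.py | tail -1; 
```

```text
s,q,z 33.42949970780825 530.067140478032 182.8784987320793 tilt in 76.5 x.l 0.9999908791366764 F [-0.7 -0.2  6.3] [-0.49 -0.21 -0.14] open 0.247
86.0 near side: foot low [438.0, 493.0] foot top [287.0, 537.0] neckend low [412.0, 370.0] neckend top [252.0, 414.0] tip [253.0, 106.0]
88.0 near side: foot low [438.0, 493.0] foot top [288.0, 539.0] neckend low [403.0, 373.0] neckend top [244.0, 420.0] tip [233.0, 113.0]
89.0 near side: foot low [438.0, 493.0] foot top [288.0, 541.0] neckend low [399.0, 374.0] neckend top [241.0, 423.0] tip [223.0, 117.0]
90.0 near side: foot low [438.0, 493.0] foot top [289.0, 542.0] neckend low [395.0, 376.0] neckend top [237.0, 426.0] tip [212.0, 121.0]
s,q,z 33.47335223805767 530.0498962316202 182.85251162321765 tilt in 76.49 x.l 0.9999911875301477 F [-0.8  0.4  4.7] [-0.5  -0.19 -0.08] open 0.248
```

View pics/c13t.png

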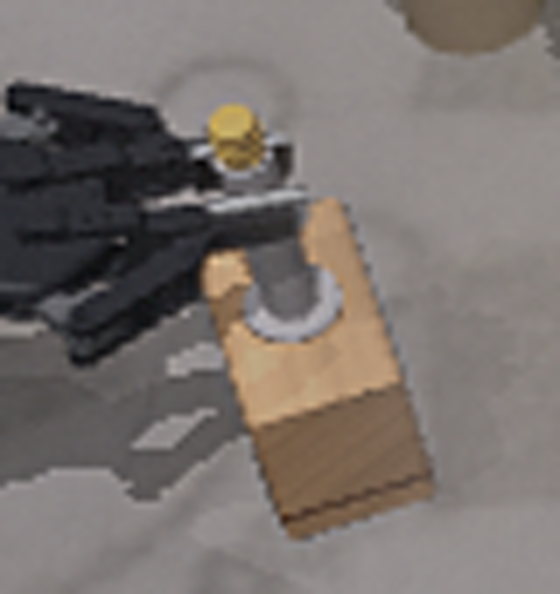

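About 88° now, with the tip at crop (236,121). Two more degrees, slowly.

>>> step_arm --rows '[[[-0.3,0,0],[0,-1,0.2],1],[[-0.7,0,0],[0,-2,0.4],1],[[-1,0,0],[0,-3,0.6],1],[[-1.3,0,0],[0,-4,0.8],1],[[-1.7,0,0],[0,-5,1.1],1],[[-2,0,0],[0,-6,1.3],1],[[-2,0,0],[0,-6,1.3],1],[[-2,0,0],[0,-6,1.3],1]]'

```text
time: 14.48
eef_pos: [0.5075, 0.1551, 0.1826]
tcp_rot: [0.98, 0.175, -0.017, -0.099]
contact_force: [1.2, -2.8, 5.2]
opening: 0.242
```

```bash
python3 st.py | tail -1; python3 topv.py 14 ;python3 st.py | tail -1; 
```

```text
s,q,z 27.818600908313112 529.9078131098213 182.61313703701626 tilt in 78.48 x.l 0.9999928734577972 F [ 1.2 -2.8  5.2] [-0.55 -0.28  0.02] open 0.242
s,q,z 27.869958740833944 529.8987605154397 182.61966532798425 tilt in 78.48 x.l 0.9999931359201555 F [ 0.6 -3.   4.9] [-0.51 -0.27  0.02] open 0.246
```

View pics/c14t.png

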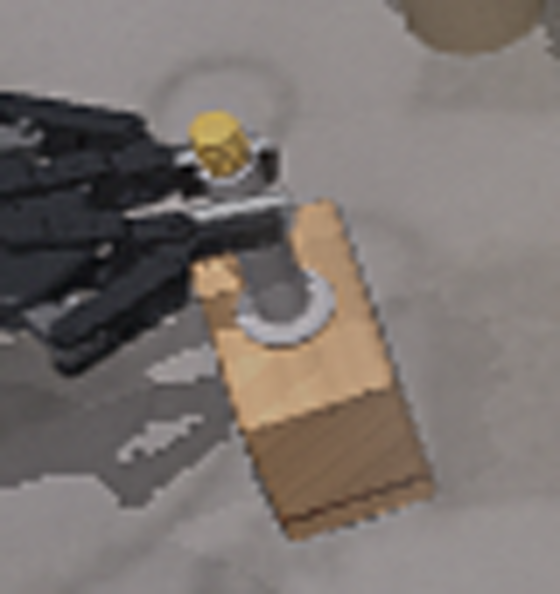

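The tip at crop (218,125) fits about 90°, and a 3 N push back appeared, so the foot is flat. I'll ease off the load, then open.

>>> step_arm --rows '[[[0,0,0],[0,0.3,-0.6],1],[[0,0,0],[0,0.5,-1.2],1],[[0,0,0],[0,0.5,-1.2],1],[[0,0,0],[0,0.5,-1.2],1]]' --newtons 20

```text
time: 14.87
eef_pos: [0.5076, 0.1547, 0.1826]
tcp_rot: [0.979, 0.175, -0.018, -0.1]
contact_force: [1.5, 0.9, 0.3]
opening: 0.247
```

```bash
python3 st.py | tail -1
```

```text
s,q,z 28.220470043522898 529.8563858688035 182.64168474645646 tilt in 78.3 x.l 0.9999882243046131 F [1.5 0.9 0.3] [ 0.2 -0.1  0.2] open 0.247
```

Load is near zero. Opening.

>>> step_arm --rows '[[[0,0,0],[0,0,0],0.7],[[0,0,0],[0,0,0],0.65],[[0,0,0],[0,0,0],0.6],[[0,0,0],[0,0,0],0.5],[[0,0,0],[0,0,0],0.3],[[0,0,0],[0,0,0],0],[[0,0,0],[0,0,0],0],[[0,0,0],[0,0,0],0],[[0,0,0],[0,0,0],0],[[0,0,0],[0,0,0],0]]'

```text
time: 15.7
eef_pos: [0.5075, 0.1545, 0.1835]
tcp_rot: [0.979, 0.175, -0.018, -0.1]
contact_force: [-0.2, 0.9, -0.3]
opening: 1.001
```

```bash
python3 st.py | tail -1; python3 topv.py 15 90 ; python3 snap.py 15
```

```text
s,q,z 28.353613855210455 529.7580132884647 183.53414968757755 tilt in 78.4 x.l 0.9999929339708687 F [-0.2  0.9 -0.3] [0.37 0.19 0.01] open 1.001
90.0 near side: foot low [438.0, 493.0] foot top [289.0, 542.0] neckend low [395.0, 376.0] neckend top [237.0, 426.0] tip [212.0, 121.0]
```

View pics/c15t.png

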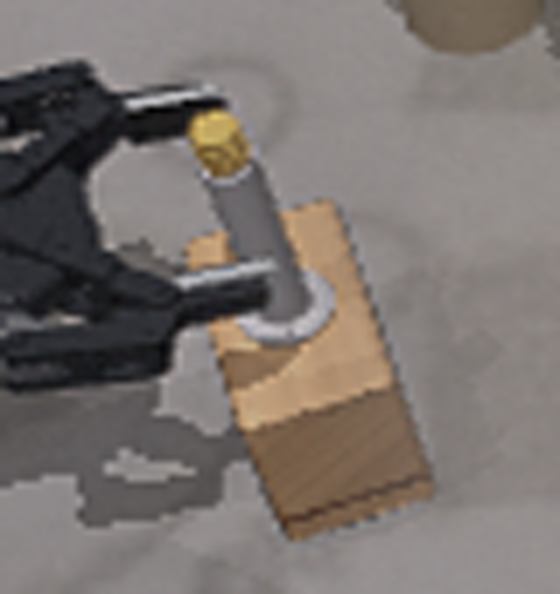

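View pics/wrist15.png

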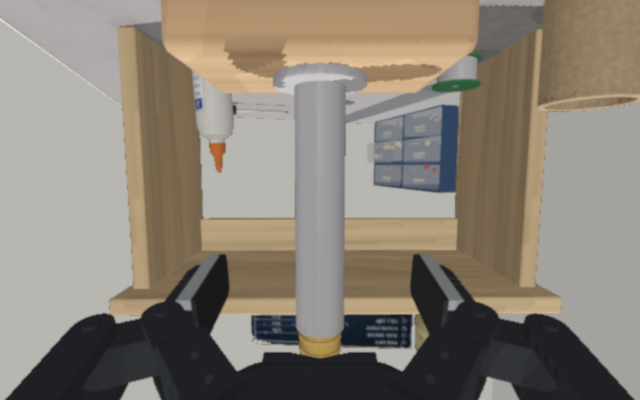

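The lamp stands upright with the fingers open and the neck centred and free between them. Backing straight out, slightly upward.

>>> step_arm --rows '[[[0,0,0],[0,-6,0],0],[[0,0,0],[0,-16,0],0],[[0,0,0],[0,-30,0],0],[[0,0,0],[0,-46,0],0],[[0,0,0],[0,-62,0],0],[[0,0,0],[0,-78,0],0],[[0,0,0],[0,-94,0],0],[[0,0,0],[0,-110,0],0],[[0,0,0],[0,-120,0],0],[[0,0,0],[0,-120,0],0]]'

```text
time: 16.68
eef_pos: [0.4666, 0.2673, 0.2084]
tcp_rot: [0.979, 0.176, -0.017, -0.1]
contact_force: [-0.3, -0.4, 0.1]
opening: 1.0
```

```bash
python3 st.py | tail -1; python3 topv.py 16 90 ; python3 snap.py 16
```

```text
s,q,z -91.57893405442633 529.8794007925326 208.39760632567766 tilt in 78.36 x.l 0.9999771499824687 F [-0.3 -0.4  0.1] [0.38 0.16 0.01] open 1.0
90.0 near side: foot low [438.0, 493.0] foot top [289.0, 542.0] neckend low [395.0, 376.0] neckend top [237.0, 426.0] tip [212.0, 121.0]
```

View pics/c16t.png

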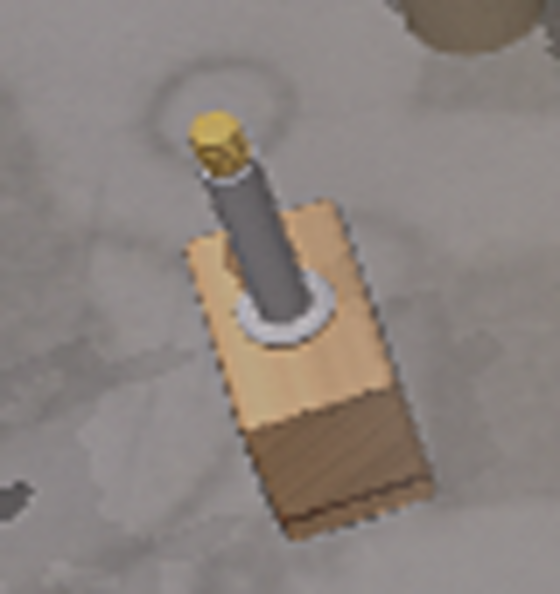

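View pics/c16.png

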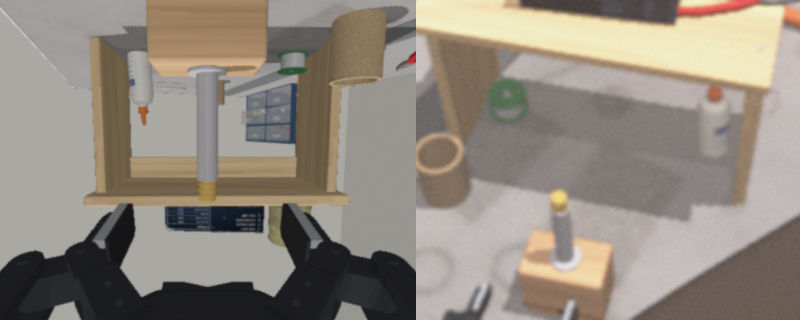

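The lamp stands free of the hand. Last check: is the block's top level, and did the other things stay put?

```bash
python3 - <<'E'
from h import *
from kin import w,l
p,X=cloud("scene16"); Z=X[...,2]; ok=np.isfinite(Z)
s=X@w*1000; q=X@l*1000
m=ok&(s>-40)&(s<60)&(q>470)&(q<590)&(Z>.09)&(Z<.11)
P=np.c_[s[m],q[m],Z[m]*1000]; 
k=np.hypot(P[:,0]-12,P[:,1]-530.5)>24; P=P[k]
c,*_=np.linalg.lstsq(np.c_[P[:,:2]-P[:,:2].mean(0),np.ones(len(P))],P[:,2],rcond=None); print("top plane slopes deg",np.degrees(c[:2]).round(2),"z",c[2],"s rng",np.percentile(P[:,0],[2,98]),"q",np.percentile(P[:,1],[2,98]),len(P))
m=ok&(s>-40)&(s<60)&(q>500)&(q<560)&(Z>.2)&(Z<.3); print("tip",s[m].mean(),q[m].mean(),Z[m].max())
def rc(n,u0,u1,v0,v1,z0,z1):
    p,X=cloud(n); v,u=np.mgrid[0:400,0:640]; Z=X[...,2]
    m=(u>=u0)&(u<u1)&(v>=v0)&(v<v1)&(Z>z0)&(Z<z1); return (X[m][:,:2].mean(0)*1000).round(1),m.sum()
for nm,a in dict(tube=(215,248,240,282,.08,.1),reel=(250,276,214,240,.028,.045),bottle=(349,370,215,258,.02,.16),driver=(390,418,180,198,.015,.06)).items(): print(nm,rc("scene0",*a),rc("scene16",*a))
E
```

```text
top plane slopes deg [ 1.83 -0.01] z 99.35346504565247 s rng [-22.13160673  39.62610497] q [479.03532881 580.94869312] 661
tip 6.262084636086803 528.7950977888034 0.2353961870283728
tube (array([747.8, 131.7]), np.int64(168)) (array([747.2, 132.6]), np.int64(169))
reel (array([772.3, -34.9]), np.int64(220)) (array([772.5, -35.2]), np.int64(218))
bottle (array([ 464.9, -132.6]), np.int64(385)) (array([ 464.5, -132.2]), np.int64(377))
driver (array([ 455.5, -433.2]), np.int64(162)) (array([ 456.4, -433.7]), np.int64(155))
```

```bash
python3 - <<'E'
from h import *
from kin import w,l
for n in ("scene16","top16"):
    p,X=cloud(n); Z=X[...,2]; ok=np.isfinite(Z); s=X@w*1000; q=X@l*1000
    m=ok&(s>-12)&(s<36)&(q>486)&(q<575)&(Z>.085)&(Z<.115)&(np.hypot(s-10,q-530.5)>26)
    P=np.c_[s[m],q[m],Z[m]*1000]; c,*_=np.linalg.lstsq(np.c_[P[:,:2]-P[:,:2].mean(0),np.ones(len(P))],P[:,2],rcond=None); print(n,np.degrees(c[:2]).round(2),c[2].round(1),len(P))
from plant import ctrl
st=ctrl.get_state(); print(st["time"],np.abs(st["dq"]).max(),st["contact_force"])
print(ctrl.sign_off())
E
```

```text
scene16 [-0.31 -0.19] 100.4 276
top16 [-0.47  0.26] 100.1 185
16.8333 0.013944260490701351 [ 0.73928087 -0.84970086  0.35643955]
the job is handed in; nothing more can be done
None
```

The lamp base is standing upright on its foot where it lay, and the job is handed in at 16.8 s. I gripped the neck under the board with the gripper tilted out to the front. I then tipped the lamp about its foot edge, set the foot down flat with light load, opened and backed off.

**Final checks:**
- **Lamp:** the block's top is level to about 0.5° in two views and 100 mm high. My first level fit read 1.8°, because it included pixels at the block's edge. The gripper was clear of everything, with wrist force close to zero.
- **Other things:** the tube, reel, bottle and screwdriver measured the same as at the start, within about 1 mm. I saw no contact with the riser, though I did not re-measure it.

**Foot contact:** the foot did not stay on the desk the whole time. By about 73° the wrist force showed the foot edge hovering roughly 1 mm above the desk. I lowered the lamp until it pressed lightly again and kept it pressed for the rest of the way. It may already have been slightly off the desk before that.

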